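# Jar up the wooden balls from the tall cups

### The job

Stand the clear jar upright in the middle of the round spot on the filling station, then swing the funnel over it fully to its stop by the peg on its arm. Pour the balls out of every tall footed cup that holds any through the funnel into the jar, never letting a cup fall over, and stand every cup, emptied or empty from the start, upright on the pale wooden tray. Once all the balls are in the jar, swing the funnel fully back to its parked stop, leaving the filled jar standing and the glue bottle, sanding block and screwdriver undisturbed.

Things in the scene. Friction and masses are not known exactly. Their poses are not given: they have to be found in the camera images.
- jar_c (a point): Clear open-topped jar, 62 mm outside diameter, 54 mm inside, 95 mm tall, 0.3 kg, floor 5 mm thick. Point: its centre, half-way up (47.5 mm above its foot); z points up the jar.
- pad (a point): Centre of the round cork-coloured spot (76 mm across) on the top of the filling station's plywood base plate, which is 150 x 250 mm and 8 mm thick. The jar stands here, under the funnel.
- pivot (a point): The swing axis (vertical) of the funnel arm, at the top of the station's steel post (22 mm diameter), 145 mm above the bench and 130 mm from the pad's centre.
- funnel_arm (a joint): Swing of the funnel arm about the post, rad: 0 parked against its stop, 1.571 against the other stop with the funnel right over the pad; grows anticlockwise seen from above. It stays where it is left; about 0.12 N m of friction.
- funnel_mouth (a point): Centre of the wide aluminium funnel's upper rim, 150 mm across, 178 mm above the bench, 130 mm from the swing axis. The funnel is 66 mm high, with a 50 mm throat that clears the standing jar's rim by 9 mm.
- peg_grip (a point): The upright wooden peg (16 mm diameter, 46 mm tall, top 201 mm above the bench) on the tail of the funnel arm, on the side of the axis opposite the funnel and 100 mm from the axis. It is moved to swing the funnel. Point: on its axis, 14 mm below its top.
- tray_top (a point): Centre of the top of the low pale wooden tray board, 130 (its x) x 300 mm (its y), top 12 mm above the bench, fixed. The dark strips along its long edges are only trim, 2 mm lower.
- cup0_c (a point): Tall footed wooden cup, one of two or three alike: 150 mm tall, 0.24 kg, top-heavy on a 58 mm round foot and thin stem. The open square cup on top spans heights 99 to 150 mm; flat side walls 62 mm over their outsides (across y), inner floor at 105 mm, back wall at x = +31 mm. Starts with up to three balls in it. Point: on its axis 75 mm above its foot; z up, -x towards its pouring lip.
- cup1_c (a point): Second cup, as the first. In all of them the pouring lip at -x is a ramp between the side walls, 52 mm wide, rising 17 mm at 25 degrees from the cup's floor and ending 55 mm from the axis, 122 mm above the foot. The balls roll out over it when the cup is tilted lip-down by 50 degrees or more. The side walls, 5 mm thick, run from x = -55 to +31 mm.
- cup2_c (a point): Third cup, as the first but always empty; not always there (then None). Same point and axes.
- ball00_center (a point): Wooden ball, 24 mm diameter, 10 g, starts in cup0 if it is there at all (else None). Point: its centre.
- ball01_center (a point): Wooden ball, 24 mm diameter, 10 g, starts in cup0 if it is there at all (else None). Point: its centre.
- ball02_center (a point): Wooden ball, 24 mm diameter, 10 g, starts in cup0 if it is there at all (else None). Point: its centre.
- ball10_center (a point): Wooden ball, 24 mm diameter, 10 g, starts in cup1 if it is there at all (else None). Point: its centre.
- ball11_center (a point): Wooden ball, 24 mm diameter, 10 g, starts in cup1 if it is there at all (else None). Point: its centre.
- ball12_center (a point): Wooden ball, 24 mm diameter, 10 g, starts in cup1 if it is there at all (else None). Point: its centre.
- glue: Tall yellow glue bottle, 56 mm diameter, 170 mm tall, a bystander; point at its foot.
- sandblock: Cork sanding block 90 x 60 x 32 mm, a bystander; point under its centre.
- screwdriver: Screwdriver, 230 mm long, lying, a bystander.
Mind the look-alikes: they are no part of the job. Of the things shaped like the part that bears jar_c, the clear one is meant.

How it is judged:
By the outcome, as a careful person would: the job done as asked, in the order asked, and still so for the second after the job is handed in, with the robot touching nothing.
Of cup2, ball00, ball01, ball02, ball10, ball11, ball12 only 3 to 6 are there at a start; the rules pass over those that are not, and their reading is None.
At some moment in a run one of jar may be knocked a few centimetres aside while the robot is not near it.
It also fails if it takes over 210 s, if anything falls off the work surface, if the arm or the gripper's body presses on something with over 40 N, if the wrist force passes 120 N, or if a joint passes its speed limit or range.

### The arm

A 6-joint arm with a two-finger parallel gripper is mounted at the origin on the work surface. World frame = base frame: x ahead of the robot, y to its left, z up, the work surface at z = 0. Lengths are in mm, angles in rad, forces in N, time in s.
With the tool pointing down it reaches from about 350 to 975 mm from the base axis. Payload 17.4 kg.
Tool frame: the origin (TCP) lies midway between the tips of the shut fingers; the grasp point (between the pads) lies 19 mm behind it; z points along the fingers, x is the direction in which the jaws open and shut, and the axes are right-handed (so a half turn about z gives the same grasp; the last joint's range is limited). The gripper opens to 85 mm and grips with 20 to 120 N. Pads are 22 mm wide; open, the fingers measure 114 mm over their backs; the gripper's body (76 mm by 85 mm) begins 54 mm behind the grasp point. The pads swing forward as they close: fully open they stand 13 mm farther back than shut.
Start: joints at [1.174, 0.116, 1.442, -0, 1.584, -0.038], TCP at [237.035, 632.018, 231.303] pointing down, gripper open.
Joint ranges: [-2.83, 2.83], [-0.83, 2.19], [0.07, 2.5], [-1.14, 4.28], [0.01, 3], [-2.97, 2.97]. Speed limits (rad/s): [1.89, 1.89, 2.22, 3.14, 3.14, 3.14].

### API

Orientations are given as a rotation vector (axis times angle).
In Python, from bench import * gives the robot as it stands.
- The arm moves only by the tool apply_moves, never from a script. Its argument "moves" is a list of rows, each a list of 3 entries, a list of its own where there are three numbers: the opening, from 0 (shut) to 1 (fully open), then the shift along the tool's x, y, z in m, then the turn, a rotation vector about the tool's x, y, z in degrees. In form: [[claw, [x, y, z], [rx, ry, rz]], ...]. A call has 1 to 8 rows; each row is the pose to reach, as a shift and turn from the pose commanded when the call began, along the tool's axes at that moment; what a row does not reach only later rows make up. A row lasts 1/8 s, in which the tool goes at most 62.5 mm and 10.7 degrees, less where a joint would pass 70% of its speed; a pose out of reach is approached as far as the arm can. A call with a gripper value outside its range is refused whole. The fingers move at their own pace and stop on an object; "force" is the grip in N (left out, the last holds). Time passes only in rows, so rows that repeat a pose let the fingers close. It gives the time, the measured TCP pose, the force and the opening at its end, in the units of the state.
- get_state(): the state, without advancing time (a new reading comes with each control period).
- snapshot(name): name is "side" or "top"; returns (picture, depth): 420x560x3 uint8, red, green, blue; 420x560 float32, mm along the optical axis (not along the pixel's ray), 0 where there is no reading.
- camera_info(name): a dict with "mtx" (3x3 intrinsics, pixels), "k1" (the pictures are not rectified: a ray, as slopes to the right and down, at radius r is drawn at 1 + k1 r^2 times it, then the intrinsics apply), "eye" and "orientation" of the camera in the world. Camera axes: x right, y down, z forward; pixel columns grow to the right and rows downward; lengths in mm; the calibration is good to about 2 mm. A picture is of the moment at which its call begins. camera_info takes no time and is no camera call.
- hand_in(): hands the job in, once; it reports no verdict.
The state is a dict: "time_s": time; "qpos": joint angles; "qd": joint speeds; "effort": joint torques, N m; "eef_pos": TCP position; "tool_rot": TCP orientation; "ft_force": force on the tool from outside, world axes, zero at the start; "ft_torque": the same for the moment, N m; "finger_gap": opening from 0.0 (shut) to 1.0 (fully open).
Only numpy, scipy, OpenCV 4.12 (cv2) and the standard library are available. Lean on these libraries where they do the work, as an engineer would, in place of code of your own. Each camera call takes 0.05 s, during which the arm holds its last target. There are 200 camera calls.

## Working session

There is one attempt and no reset: what is moved stays moved. The work goes in short steps, Python scripts to look and compute and a tool call to move; the robot and the scene stay as the last step left them, time stands still between calls to the robot, and variables do not carry over. Pictures are saved under pics/ and viewed, about 12 in all and at most 16, crops included, and the job is handed in when it is done.

Besides the shell and the picture viewer there is one more tool, called after ">>>" as name([rows], argument=value, ...), one row to a line, values as JSON. apply_moves: Moves the arm, as the interface text tells. Its arguments: {"type":"object","properties":{"moves":{"type":"array","items":{"type":"array"}},"force":{"type":"number"}},"required":["moves"]}

```bash
ls; mkdir -p pics
cat > h.py <<'E'
from bench import *
import numpy as np, cv2
from scipy.spatial.transform import Rotation as R
def cam(n):
    c=camera_info(n); o=np.array(c["orientation"],float)
    M=o if o.shape==(3,3) else (R.from_rotvec(o).as_matrix() if o.size==3 else R.from_quat(o).as_matrix())
    return np.array(c["mtx"]),c["k1"],np.array(c["eye"],float),M
def rays(n,uv):
    K,k1,e,M=cam(n); uv=np.asarray(uv,float).reshape(-1,1,2)
    s=(uv.reshape(-1,2)-[K[0,2],K[1,2]])/[K[0,0],K[1,1]]; t=s.copy()
    for _ in range(20): t=s/(1+k1*(t**2).sum(1,keepdims=True))
    return e,np.c_[t,np.ones(len(t))]@M.T
def onz(n,uv,z):
    e,d=rays(n,uv); return e+d*((z-e[2])/d[:,2])[:,None]
def cloud(n,dep):
    h,w=dep.shape; u,v=np.meshgrid(np.arange(w),np.arange(h))
    e,d=rays(n,np.c_[u.ravel(),v.ravel()]); return (e+d*dep.reshape(-1,1)).reshape(h,w,3)
def proj(n,p):
    K,k1,e,M=cam(n); q=(np.atleast_2d(p)-e)@M; t=q[:,:2]/q[:,2:]
    t=t*(1+k1*(t**2).sum(1,keepdims=True)); return t*[K[0,0],K[1,1]]+[K[0,2],K[1,2]]
def snap(n,f):
    i,d=snapshot(n); cv2.imwrite(f"pics/{f}.png",i[...,::-1]); np.savez(f"pics/{f}.npz",i=i,d=d); return i,d
E
python3 - <<'E'
from h import *
for n in("side","top"):
    print(camera_info(n)); snap(n,n+"0")
print(get_state())
E
```

```text
pics
{'mtx': array([[438.57688217,   0.        , 284.80732755],
       [  0.        , 438.57688217, 209.57323839],
       [  0.        ,   0.        ,   1.        ]]), 'k1': 0.04283932389746139, 'eye': array([ 115.061716  , -671.89172823, 1036.37921554]), 'orientation': array([-2.38488125,  0.63251564, -0.24205884])}
{'mtx': array([[469.86372564,   0.        , 264.0535827 ],
       [  0.        , 469.86372564, 206.38704753],
       [  0.        ,   0.        ,   1.        ]]), 'k1': -0.019249604659043098, 'eye': array([ 238.38953773,   -8.97826693, 1395.95178774]), 'orientation': array([-2.15565054,  2.09279015, -0.22970113])}
{'time_s': 0.1, 'qpos': array([ 1.17417928e+00,  1.16453615e-01,  1.44219204e+00,  5.08865966e-07,
        1.58400938e+00, -3.77623521e-02]), 'qd': array([ 4.53661411e-04,  1.17178564e-05, -2.62662418e-03, -8.77873478e-04,
        8.87012033e-04, -5.48527563e-04]), 'effort': array([ 9.73191236e-04, -7.33665061e+01, -6.33787107e+01,  4.72461323e-07,
        5.23094932e-03,  2.76422256e-06]), 'eef_pos': array([236.98023953, 631.8514336 , 230.62946905]), 'tool_rot': array([ 2.58176084e+00,  1.78900093e+00, -1.40674777e-03]), 'ft_force': array([-1.34741986, -0.0615973 , -0.62192869]), 'ft_torque': array([ 0.04423884,  0.00248042, -0.01425467]), 'finger_gap': 0.9966232401333623}
```

View pics/side0.png

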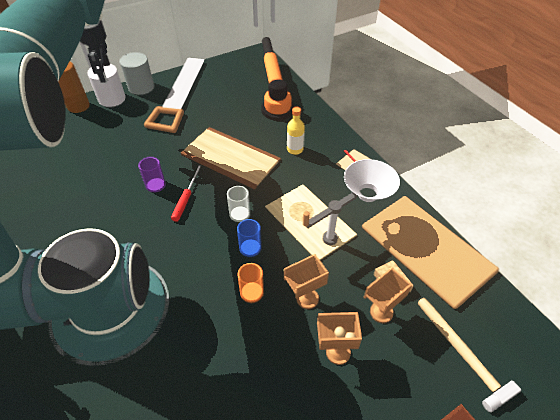

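View pics/top0.png

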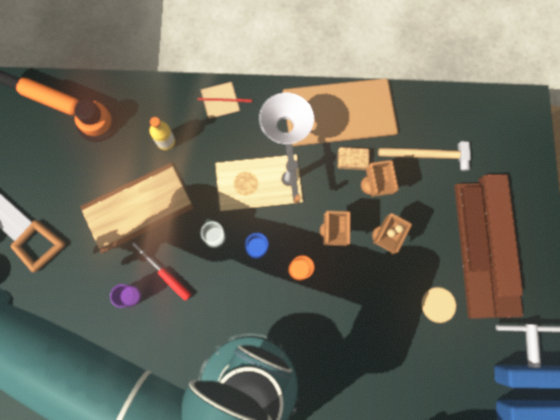

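Run:
```python
from h import *
i=np.load("pics/top0.npz");s=np.load("pics/side0.npz")
a=cv2.resize(i['i'][150:260,190:420],None,fx=3.4,fy=2.7*1.26,interpolation=cv2.INTER_CUBIC)[:, :780]
b=cv2.resize(s['i'][175:370,215:430],None,fx=3,fy=3,interpolation=cv2.INTER_CUBIC)
cv2.imwrite("pics/ca.png",a[...,::-1]);cv2.imwrite("pics/cb.png",b[...,::-1])
P=cloud("top",i['d'])
for n,uv in dict(jarrim=(212,234),clear=(212,225),pad=(246,184),fun=(286,118),peg=(297,197),piv=(289,178),tray=(137,207),glue=(161,135),c0=(378,178),c1=(337,228),c2=(393,232),sd=(175,285),sd2=(145,253),sb=(353,158)).items(): print(n,P[uv[1],uv[0]].round())
for z0,z1 in((130,160),):
    m=((P[...,2]>z0)&(P[...,2]<z1)).astype(np.uint8)
    n,l,st,c=cv2.connectedComponentsWithStats(m)
    for k in range(1,n):
        if st[k,4]>25: print(st[k],P[l==k].mean(0).round(), P[l==k][:,:2].min(0).round(),P[l==k][:,:2].max(0).round())
```

```text
jarrim [430. 124.   3.]
clear [449. 121.  54.]
pad [585.  28.  10.]
fun [762. -84. 108.]
peg [ 508. -112.  195.]
piv [596. -99.  58.]
tray [503. 351.  14.]
glue [697. 274. 110.]
c0 [ 591. -350.  105.]
c1 [ 444. -232.  103.]
c2 [ 434. -383.  127.]
sd [276. 221.  24.]
sd2 [368. 319.   2.]
sb [ 672. -295.   30.]
[265 100  44  41 940] [744. -83. 147.] [ 677. -142.] [796. -22.]
[154 122   8  10  32] [708. 277. 143.] [701. 269.] [718. 289.]
[286 143  13  59 362] [ 593. -101.  154.] [ 508. -118.] [670. -82.]
[368 161  30  34 284] [ 592. -351.  144.] [ 538. -391.] [ 629. -314.]
[326 211  23  33 222] [ 448. -223.  144.] [ 396. -256.] [ 483. -196.]
[375 214  36  39 263] [ 438. -382.  144.] [ 378. -424.] [ 480. -331.]
[223 346  69  29 125] [101.  -8. 149.] [  53. -107.] [125.  66.]
```

View pics/ca.png

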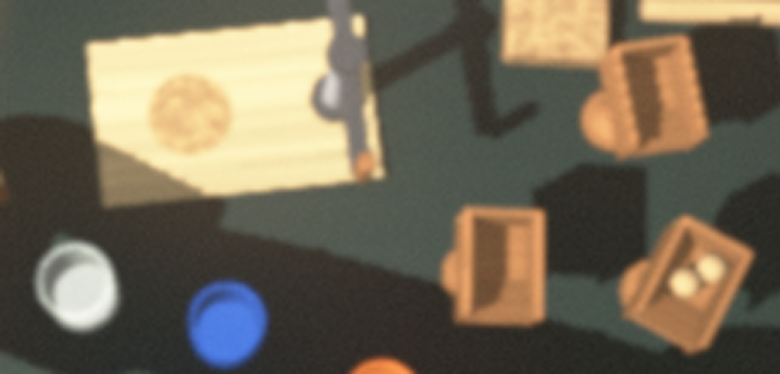

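View pics/cb.png

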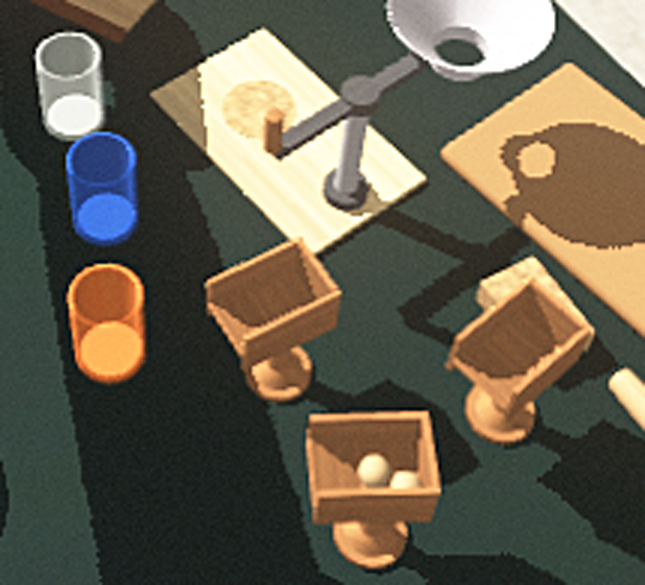

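```bash
cat >> h.py <<'E'
def both(tag=None):
    out=[]
    for n in("top","side"):
        i,d=snap(n,f"{n}_{tag}") if tag else snapshot(n)
        P=cloud(n,d); out.append((i,d,P))
    return out
def near(P,c,r): return P[(np.hypot(P[...,0]-c[0],P[...,1]-c[1])<r)]
E
python3 - <<'E'
from h import *
D={}
for n in("top","side"):
    z=np.load(f"pics/{n}0.npz"); D[n]=(z['i'],cloud(n,z['d']))
for nm,c in dict(A=(448,-225),B=(592,-351),C=(438,-382)).items():
  for n in D:
    q=near(D[n][1],c,75); t=q[(q[:,2]>142)&(q[:,2]<158)]
    r=cv2.minAreaRect(t[:,:2].astype(np.float32)); (cx,cy),(w,h),a=r
    a=np.radians(a+(0 if w>h else 90)); u=np.array([np.cos(a),np.sin(a)]); v=np.array([-u[1],u[0]])
    print(nm,n,len(t),np.round([cx,cy,w,h],1),'long az',np.degrees(a).round(1))
    qq=q[q[:,2]>85]; s=(qq[:,:2]-[cx,cy])@u; p=(qq[:,:2]-[cx,cy])@v; m=abs(p)<18
    print('   ',[(k,int(np.median(qq[m&(abs(s-k)<4),2])) if (m&(abs(s-k)<4)).any() else None) for k in range(-48,49,8)])
# round rims by colour circle
i=D["top"][0];
E
```

```text
A top 151 [ 439.9 -225.9   59.6   85.9] long az 179.0
    [(-48, None), (-40, 132), (-32, 104), (-24, 103), (-16, 103), (-8, 102), (0, 102), (8, 104), (16, 108), (24, 111), (32, 115), (40, 119), (48, 124)]
A side 294 [ 438.6 -227.4   64.    87.1] long az 179.7
    [(-48, None), (-40, 134), (-32, 105), (-24, 105), (-16, 105), (-8, 105), (0, 105), (8, 106), (16, 111), (24, 114), (32, 118), (40, 121), (48, None)]
B top 182 [ 585.5 -353.1   86.    65.4] long az 10.4
    [(-48, 120), (-40, 119), (-32, 117), (-24, 112), (-16, 109), (-8, 105), (0, 103), (8, 104), (16, 103), (24, 103), (32, 104), (40, 137), (48, None)]
B side 286 [ 585.6 -356.6   87.8   63.6] long az 10.2
    [(-48, 122), (-40, 121), (-32, 117), (-24, 114), (-16, 110), (-8, 107), (0, 106), (8, 105), (16, 105), (24, 105), (32, 106), (40, 132), (48, None)]
C top 181 [ 430.3 -378.3   63.2   87.7] long az 152.7
    [(-48, None), (-40, 133), (-32, 105), (-24, 106), (-16, 115), (-8, 121), (0, 120), (8, 105), (16, 109), (24, 111), (32, 115), (40, 119), (48, 119)]
C side 361 [ 428.8 -381.2   65.3   87.8] long az 152.0
    [(-48, None), (-40, 140), (-32, 105), (-24, 107), (-16, 121), (-8, 125), (0, 124), (8, 107), (16, 109), (24, 112), (32, 117), (40, 121), (48, 118)]
```

Run:
```python
from h import *
D={}
for n in("top","side"):
    z=np.load(f"pics/{n}0.npz"); D[n]=(z['i'],cloud(n,z['d']))
# plate colours & pad/tray
for n in D:
    i,P=D[n]; hsv=cv2.cvtColor(i,cv2.COLOR_RGB2HSV)
    wood=cv2.inRange(hsv,(8,30,90),(35,200,255))
    for nm,c,r,z0,z1 in(("plate",(590,-30),170,4,13),("tray",(503,351),200,6,20)):
        m=(np.hypot(P[...,0]-c[0],P[...,1]-c[1])<r)&(P[...,2]>z0)&(P[...,2]<z1)&(wood>0)
        nn,l,st,ce=cv2.connectedComponentsWithStats(m.astype(np.uint8)); k=1+st[1:,4].argmax()
        q=P[l==k][:,:2].astype(np.float32); print(n,nm,cv2.minAreaRect(q),np.median(P[l==k][:,2]))
    # funnel rim
    m=(np.hypot(P[...,0]-745,P[...,1]+83)<110)&(P[...,2]>165)&(P[...,2]<190)&(hsv[...,1]<60)
    print(n,'funnel',cv2.minEnclosingCircle(P[m][:,:2].astype(np.float32)),m.sum())
    m=(np.hypot(P[...,0]-508,P[...,1]+112)<30)&(P[...,2]>170)&(P[...,2]<215)
    q=P[m]; print(n,'peg',q.mean(0).round(1),q.max(0).round(),q.min(0).round())
    m=(np.hypot(P[...,0]-440,P[...,1]-121)<55)&(P[...,2]>75)&(P[...,2]<110)
    if m.sum(): print(n,'jar',cv2.minEnclosingCircle(P[m][:,:2].astype(np.float32)),m.sum(),proj(n,P[m].mean(0)))
# pad by cork colour on plate
    vals=[hsv[int(b),int(a)] for a,b in proj(n,[[585,28,8],[585,-30,8],[620,40,8],[560,80,8]])]; print(vals)
```

```text
top plate ((591.4222412109375, 4.371528625488281), (155.61712646484375, 223.23641967773438), 7.644709587097168) 7.361446056955856
top tray ((504.5630187988281, 354.514892578125), (161.42947387695312, 301.83123779296875), 29.196210861206055) 10.572899327595678
top funnel ((735.4832763671875, -81.0655288696289), 75.19036865234375) 721
top peg [ 505.4 -112.9  193.8] [ 514. -106.  205.] [ 500. -119.  172.]
top jar ((423.0954895019531, 115.13005065917969), 31.01762580871582) 129 [[212.27394383 232.23544459]]
[array([ 20, 100, 247], dtype=uint8), array([ 24,  67, 251], dtype=uint8), array([ 20,  98, 247], dtype=uint8), array([ 24,  67, 250], dtype=uint8)]
side plate ((593.2942504882812, -11.192626953125), (153.53477478027344, 253.25709533691406), 8.606757164001465) 8.117347276713076
side tray ((507.389892578125, 353.49810791015625), (159.8036346435547, 303.1224670410156), 29.156267166137695) 11.617872149920458
side funnel ((734.9281616210938, -81.8481674194336), 76.50726318359375) 618
side peg [ 504.1 -117.5  191.1] [ 513. -106.  203.] [ 498. -123.  172.]
side jar ((422.9402160644531, 115.26372528076172), 32.882957458496094) 244 [[237.13835738 195.45482989]]
[array([ 23,  87, 252], dtype=uint8), array([14, 54, 80], dtype=uint8), array([ 23,  82, 254], dtype=uint8), array([ 26,  43, 254], dtype=uint8)]
```

```bash
cat >> h.py <<'E'
def padpos(n,i,c=(588,29)):
    hsv=cv2.cvtColor(i,cv2.COLOR_RGB2HSV); u,v=proj(n,[[*c,8]])[0].astype(int)
    m=cv2.inRange(hsv,(10,82,120),(28,200,255)); k=np.zeros_like(m); cv2.circle(k,(u,v),26,255,-1); m=cv2.morphologyEx(m&k,cv2.MORPH_OPEN,np.ones((2,2)))
    y,x=np.nonzero(m); q=onz(n,np.c_[x,y],8)[:,:2].astype(np.float32)
    q=q[np.hypot(*(q-np.median(q,0)).T)<45]
    return np.median(q,0),q.mean(0),cv2.minEnclosingCircle(cv2.convexHull(q))
def T(x,y,z,yaw,tilt=0):
    """tool pose: down, tool x (jaws) at azimuth yaw deg, then tilt about tool x (deg)"""
    a=np.radians(yaw); X=[np.cos(a),np.sin(a),0]; Z=[0,0,-1]; M=np.c_[X,np.cross(Z,X),Z]
    return np.array([x,y,z],float),M@R.from_euler('x',tilt,degrees=True).as_matrix()
def go(p,M,frm=None):
    s=get_state(); p0,M0=frm if frm else (s["eef_pos"],R.from_rotvec(s["tool_rot"]).as_matrix())
    d=M0.T@(p-p0)/1000; r=np.degrees(R.from_matrix(M0.T@M).as_rotvec())
    print("shift",d.round(4),"turn",r.round(2)); return p,M
def st():
    s=get_state(); M=R.from_rotvec(s["tool_rot"]).as_matrix()
    print("t",round(s["time_s"],2),"tcp",s["eef_pos"].round(1),"Xaz",np.degrees(np.arctan2(M[1,0],M[0,0])).round(2),"Z",M[:,2].round(4),"q",s["qpos"].round(2),"F",s["ft_force"].round(1),"gap",round(s["finger_gap"],3))
E
python3 - <<'E'
from h import *
for n in("top","side"):
    i=np.load(f"pics/{n}0.npz")['i']; print(padpos(n,i))
st()
go(*T(423,115.2,150,15)); go(*T(423,115.2,150,195))
go(*T(423,115.2,60,15),frm=T(423,115.2,150,15))
E
```

```text
(array([579.44556 ,  30.457626], dtype=float32), array([578.5347  ,  29.513363], dtype=float32), ((570.6264038085938, 34.43537521362305), 44.794464111328125))
(array([586.40857,  26.71553], dtype=float32), array([584.1917  ,  25.909575], dtype=float32), ((573.625244140625, 31.851360321044922), 44.876407623291016))
t 0.1 tcp [237.  631.9 230.6] Xaz 69.44 Z [-4.e-04 -1.e-03 -1.e+00] q [ 1.17  0.12  1.44  0.    1.58 -0.04] F [-1.3 -0.1 -0.6] gap 0.997
shift [-0.4183  0.3556  0.0811] turn [3.000e-02 6.000e-02 5.444e+01]
shift [-0.4183  0.3556  0.0811] turn [-7.0000e-02  3.0000e-02 -1.2556e+02]
shift [0.   0.   0.09] turn [0. 0. 0.]
```

>>> apply_moves([
  [1, [-0.418, 0.356, 0.04], [0, 0, 54.4]],
  [1, [-0.418, 0.356, 0.04], [0, 0, 54.4]],
  [1, [-0.418, 0.356, 0.04], [0, 0, 54.4]],
  [1, [-0.418, 0.356, 0.04], [0, 0, 54.4]],
  [1, [-0.418, 0.356, 0.04], [0, 0, 54.4]],
  [1, [-0.418, 0.356, 0.04], [0, 0, 54.4]],
  [1, [-0.418, 0.356, 0.04], [0, 0, 54.4]],
  [1, [-0.418, 0.356, 0.04], [0, 0, 54.4]],
], force=40)

```text
time_s: 1.1
eef_pos: [406.6, 161.1, 194.8]
tool_rot: [-3.114, -0.412, -0.001]
ft_force: [1.4, 0.5, 0.2]
finger_gap: 1.001
```

Run:
```python
from h import *
st(); go(*T(423,115.2,110,15))
for n in("top","side"):
    i=np.load(f"pics/{n}0.npz")['i']; hsv=cv2.cvtColor(i,cv2.COLOR_RGB2HSV).astype(int)
    u,v=proj(n,[[588,29,8]])[0].astype(int); w=i[v-22:v+22,u-26:u+26]
    for th in (78,82,86):
        m=((hsv[...,1]>th-(12 if n=='side' else 0))&(hsv[...,2]>235)); k=np.zeros(m.shape,np.uint8); cv2.circle(k,(int(u),int(v)),20,1,-1); m=m&(k>0)
        y,x=np.nonzero(m); q=onz(n,np.c_[x,y],8)[:,:2]; print(n,th,len(q),q.mean(0),np.percentile(q,[2,98],axis=0).mean(0))
```

```text
t 1.1 tcp [406.6 161.1 194.8] Xaz 15.06 Z [ 4.e-04  1.e-04 -1.e+00] q [ 0.32 -0.41  1.97 -0.    1.58  0.06] F [1.4 0.5 0.2] gap 1.001
shift [0.0039 0.0486 0.0848] turn [ 0.   -0.02  0.06]
top 78 473 [586.80187121  30.24657091] [587.34408917  29.8861303 ]
top 82 448 [587.57308929  29.62999776] [587.68219991  28.77102549]
top 86 429 [587.97942396  30.03886771] [587.71469612  29.83109263]
side 78 328 [587.13841268  31.12270742] [588.05486311  28.59330861]
side 82 320 [587.09847502  31.12617976] [588.08988523  28.53206534]
side 86 299 [588.06232193  31.06377953] [588.50443542  28.38414878]
```

>>> apply_moves([
  [1, [0.004, 0.048, 0.06], [0, 0, 0]],
  [1, [0.004, 0.048, 0.06], [0, 0, 0]],
  [1, [0.004, 0.048, 0.06], [0, 0, 0]],
  [1, [0.004, 0.048, 0.06], [0, 0, 0]],
])

```text
time_s: 1.6
eef_pos: [423.1, 118.8, 136.3]
tool_rot: [-3.114, -0.413, -0.002]
ft_force: [-0.5, 0.0, -0.0]
finger_gap: 1.001
```

Run:
```python
from h import *
st(); go(*T(423,115.2,45,15))
```

```text
t 1.6 tcp [423.1 118.8 136.3] Xaz 15.11 Z [ 1.4e-03  6.0e-04 -1.0e+00] q [ 0.22 -0.38  2.05  0.    1.48 -0.05] F [-0.5  0.  -0. ] gap 1.001
shift [-0.0011  0.0034  0.0913] turn [-0.01 -0.09  0.11]
```

>>> apply_moves([
  [1, [-0.001, 0.003, 0.04], [0, 0, 0]],
  [1, [-0.001, 0.003, 0.08], [0, 0, 0]],
  [1, [-0.001, 0.003, 0.091], [0, 0, 0]],
  [1, [-0.001, 0.003, 0.091], [0, 0, 0]],
  [0.4, [-0.001, 0.003, 0.091], [0, 0, 0]],
  [0.4, [-0.001, 0.003, 0.091], [0, 0, 0]],
  [0.4, [-0.001, 0.003, 0.091], [0, 0, 0]],
  [0.4, [-0.001, 0.003, 0.091], [0, 0, 0]],
])

```text
time_s: 2.6
eef_pos: [423.3, 114.8, 45.7]
tool_rot: [-3.114, -0.411, -0.003]
ft_force: [-2.2, 1.5, 6.6]
finger_gap: 0.7
```

Run:
```python
from h import *
st(); p=go(*T(588,29.6,130,5)); go(*T(588,29.6,54,5),frm=p)
```

```text
t 2.6 tcp [423.3 114.8  45.7] Xaz 15.04 Z [ 2.e-03  7.e-04 -1.e+00] q [ 0.21 -0.31  2.14  0.    1.31 -0.06] F [-2.2  1.5  6.6] gap 0.7
shift [ 0.1371  0.125  -0.084 ] turn [-0.02 -0.12 10.04]
shift [0.    0.    0.076] turn [0. 0. 0.]
```

>>> apply_moves([
  [0.4, [0, 0, -0.05], [0, 0, 0]],
  [0.4, [0, 0, -0.084], [0, 0, 0]],
  [0.4, [0.137, 0.125, -0.084], [0, 0, 10]],
  [0.4, [0.137, 0.125, -0.084], [0, 0, 10]],
  [0.4, [0.137, 0.125, -0.084], [0, 0, 10]],
  [0.4, [0.137, 0.125, -0.084], [0, 0, 10]],
  [0.4, [0.137, 0.125, -0.084], [0, 0, 10]],
  [0.4, [0.137, 0.125, -0.084], [0, 0, 10]],
])

```text
time_s: 3.6
eef_pos: [586.8, 29.9, 128.6]
tool_rot: [-3.138, -0.139, -0.001]
ft_force: [0.5, -0.3, -3.6]
finger_gap: 0.704
```

Run:
```python
from h import *
st(); go(*T(588,29.6,54.5,5))
```

```text
t 3.6 tcp [586.8  29.9 128.6] Xaz 5.08 Z [ 7.e-04  1.e-04 -1.e+00] q [ 0.01 -0.03  1.76  0.    1.41 -0.08] F [ 0.5 -0.3 -3.6] gap 0.704
shift [0.0011 0.0004 0.0741] turn [-0.   -0.04  0.08]
```

>>> apply_moves([
  [0.4, [0.001, 0, 0.04], [0, 0, 0]],
  [0.4, [0.001, 0, 0.065], [0, 0, 0]],
  [0.4, [0.001, 0, 0.074], [0, 0, 0]],
  [0.4, [0.001, 0, 0.0745], [0, 0, 0]],
  [0.4, [0.001, 0, 0.0745], [0, 0, 0]],
])

```text
time_s: 4.22
eef_pos: [588.6, 29.7, 54.6]
tool_rot: [3.138, 0.139, 0.003]
ft_force: [-0.4, -0.5, -3.8]
finger_gap: 0.704
```

Run:
```python
from h import *
st()
```

```text
t 4.22 tcp [588.6  29.7  54.6] Xaz 5.06 Z [ 0.0016  0.     -1.    ] q [ 0.01  0.03  1.82  0.    1.28 -0.08] F [-0.4 -0.5 -3.8] gap 0.704
```

>>> apply_moves([
  [0.4, [0, 0, 0.001], [0, 0, 0]],
  [0.4, [0, 0, 0.001], [0, 0, 0]],
  [0.8, [0, 0, 0.001], [0, 0, 0]],
  [1, [0, 0, 0.001], [0, 0, 0]],
  [1, [0, 0, 0.001], [0, 0, 0]],
  [1, [0, 0, -0.06], [0, 0, 0]],
  [1, [0, 0, -0.12], [0, 0, 0]],
  [1, [0, 0, -0.16], [0, 0, 0]],
])

```text
time_s: 5.22
eef_pos: [588.6, 29.5, 216.7]
tool_rot: [3.138, 0.138, 0.004]
ft_force: [0.4, 0.6, 0.4]
finger_gap: 1.0
```

Run:
```python
from h import *
st()
# peg from mask colour, two views, use line funnel-peg
a=np.radians(7.8); u=np.array([np.cos(a),np.sin(a)]); print("peg est",np.array([606.4,-99.2])-100*u)
p=go(*T(507.3,-112.8,250,100)); go(*T(507.3,-112.8,250,10)); go(*T(507.3,-112.8,250,-80)); go(*T(507.3,-112.8,168,10),frm=T(507.3,-112.8,250,10))
```

```text
t 5.22 tcp [588.6  29.5 216.7] Xaz 5.04 Z [ 0.0026 -0.     -1.    ] q [ 0.01 -0.07  1.65 -0.    1.55 -0.08] F [0.4 0.6 0.4] gap 1.0
peg est [ 507.32521595 -112.77155724]
shift [-0.0934  0.1346 -0.0335] turn [  0.13  -0.1  -94.96]
shift [-0.0934  0.1346 -0.0335] turn [ 0.02 -0.15 -4.96]
shift [-0.0934  0.1346 -0.0335] turn [-0.1  -0.13 85.04]
shift [0.    0.    0.082] turn [0. 0. 0.]
```

>>> apply_moves([
  [1, [-0.02, 0.03, -0.0335], [0, 0, 10]],
  [1, [-0.093, 0.1346, -0.0335], [0, 0, 87]],
  [1, [-0.093, 0.1346, -0.0335], [0, 0, 87]],
  [1, [-0.093, 0.1346, -0.0335], [0, 0, 87]],
  [1, [-0.093, 0.1346, -0.0335], [0, 0, 87]],
  [1, [-0.093, 0.1346, -0.0335], [0, 0, 87]],
  [1, [-0.093, 0.1346, -0.0335], [0, 0, 87]],
  [1, [-0.093, 0.1346, -0.0335], [0, 0, 87]],
])

```text
time_s: 6.22
eef_pos: [507.5, -112.8, 247.0]
tool_rot: [-2.397, 2.03, -0.0]
ft_force: [0.4, 0.2, -0.0]
finger_gap: 1.001
```

>>> apply_moves([
  [1, [0, 0, 0], [0, 0, 0]],
  [1, [0, 0, 0], [0, 0, 0]],
])

```text
time_s: 6.48
eef_pos: [507.5, -112.8, 247.0]
tool_rot: [2.408, -2.017, -0.0]
ft_force: [0.3, 0.3, -0.2]
finger_gap: 0.995
```

Run:
```python
from h import *
(i,d,P),(i2,d2,P2)=both("1")
st(); go(*T(507.3,-112.8,168,-82))
a=i[20:290,60:430]; cv2.imwrite("pics/v1.png",cv2.resize(a,None,fx=2,fy=2)[...,::-1])
for n,PP in(("top",P),("side",P2)):
    q=near(PP,(588,29.6),60); q=q[(q[:,2]>85)&(q[:,2]<120)]; print(n,cv2.minEnclosingCircle(q[:,:2].astype(np.float32)),len(q))
```

```text
t 6.58 tcp [ 507.5 -112.8  247. ] Xaz -79.99 Z [-0. -0. -1.] q [-0.27 -0.23  1.75 -0.    1.62  1.13] F [0.7 0.2 0.1] gap 1.0
shift [-0.      0.0002  0.079 ] turn [ 0.   -0.    2.01]
top ((588.2031860351562, 31.326635360717773), 31.38225555419922) 146
side ((589.10107421875, 28.597848892211914), 33.22377395629883) 194
```

View pics/v1.png

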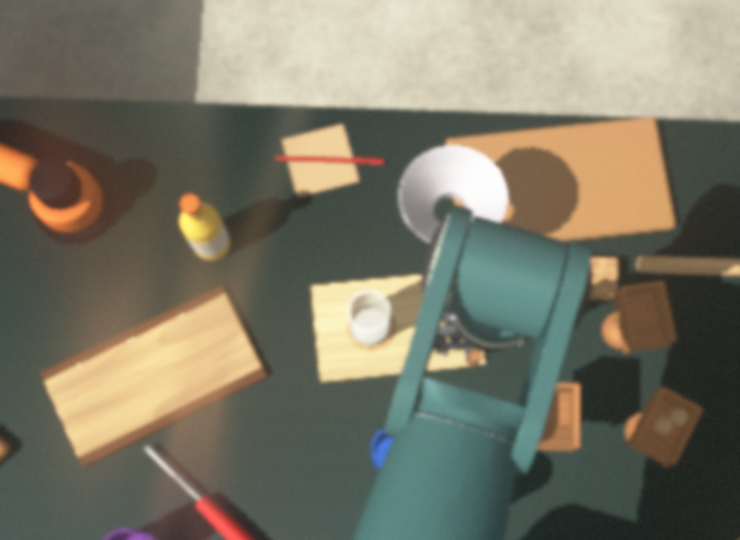

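>>> apply_moves([
  [1, [0, 0, 0.04], [0, 0, 2]],
  [1, [0, 0, 0.07], [0, 0, 2]],
  [1, [0, 0, 0.079], [0, 0, 2]],
  [1, [0, 0, 0.079], [0, 0, 2]],
  [0, [0, 0, 0.079], [0, 0, 2]],
  [0, [0, 0, 0.079], [0, 0, 2]],
  [0, [0, 0, 0.079], [0, 0, 2]],
  [0, [0, 0, 0.079], [0, 0, 2]],
], force=30)

```text
time_s: 7.58
eef_pos: [507.7, -113.4, 168.4]
tool_rot: [2.367, -2.064, 0.003]
ft_force: [-1.6, -4.5, 0.6]
finger_gap: 0.179
```

```bash
cat >> h.py <<'E'
PV=np.array([606.4,-99.2])
def arc(angs,r=100,z=168,frm=None):
    s=get_state()
    b=frm or (s["eef_pos"],R.from_rotvec(s["tool_rot"]).as_matrix())
    for t in angs:
        a=np.radians(187.8+t); go(*T(PV[0]+r*np.cos(a),PV[1]+r*np.sin(a),z,-82+t),frm=b)
E
python3 - <<'E'
from h import *
st(); z=get_state()["eef_pos"][2]; arc([10,20,30,40,50,60,70,80],z=z)
E
```

```text
t 7.58 tcp [ 507.7 -113.4  168.4] Xaz -82.16 Z [ 7.0e-04 -1.7e-03 -1.0e+00] q [-0.27 -0.2   1.85 -0.    1.49  1.17] F [-1.6 -4.5  0.6] gap 0.179
shift [ 0.0166 -0.0012  0.    ] turn [ -0.02  -0.1  -10.16]
shift [ 0.0335 -0.0057  0.0001] turn [-1.000e-02 -1.100e-01 -2.016e+01]
shift [ 0.0493 -0.0131  0.0001] turn [  0.    -0.11 -30.16]
shift [ 0.0636 -0.0231  0.0001] turn [ 1.000e-02 -1.100e-01 -4.016e+01]
shift [ 0.0759 -0.0354  0.0002] turn [ 2.000e-02 -1.100e-01 -5.016e+01]
shift [ 0.0859 -0.0496  0.0002] turn [ 3.000e-02 -1.100e-01 -6.016e+01]
shift [ 0.0933 -0.0654  0.0002] turn [ 4.000e-02 -1.100e-01 -7.016e+01]
shift [ 0.0978 -0.0823  0.0002] turn [ 5.000e-02 -1.000e-01 -8.016e+01]
```

>>> apply_moves([
  [0, [0.017, -0.001, 0], [0, 0, -10]],
  [0, [0.0335, -0.006, 0], [0, 0, -20]],
  [0, [0.0495, -0.013, 0], [0, 0, -30]],
  [0, [0.0635, -0.023, 0], [0, 0, -40]],
  [0, [0.076, -0.0355, 0], [0, 0, -50]],
  [0, [0.086, -0.0495, 0], [0, 0, -60]],
  [0, [0.0935, -0.0655, 0], [0, 0, -70]],
  [0, [0.098, -0.0825, 0], [0, 0, -80]],
])

```text
time_s: 8.57
eef_pos: [603.1, -199.0, 168.4]
tool_rot: [3.141, -0.051, 0.0]
ft_force: [-2.1, 6.4, 6.4]
finger_gap: 0.18
```

Run:
```python
from h import *
st(); z=get_state()["eef_pos"][2]; arc([85,88,90,91,92],z=z)
```

```text
t 8.57 tcp [ 603.1 -199.   168.4] Xaz -1.84 Z [ 0.e+00 -2.e-04 -1.e+00] q [-0.36  0.05  1.61 -0.    1.48 -0.33] F [-2.1  6.4  6.4] gap 0.18
shift [ 0.0082 -0.0002  0.    ] turn [ 0.01 -0.   -4.84]
shift [ 0.0134 -0.0008  0.    ] turn [ 0.01 -0.   -7.84]
shift [ 0.0168 -0.0013  0.    ] turn [ 0.01 -0.   -9.84]
shift [ 0.0185 -0.0016  0.    ] turn [ 1.000e-02 -0.000e+00 -1.084e+01]
shift [ 0.0202 -0.0019  0.    ] turn [ 1.000e-02 -0.000e+00 -1.184e+01]
```

>>> apply_moves([
  [0, [0.008, 0, 0], [0, 0, -5]],
  [0, [0.0135, -0.001, 0], [0, 0, -8]],
  [0, [0.017, -0.0015, 0], [0, 0, -10]],
  [0, [0.0185, -0.0015, 0], [0, 0, -10]],
  [0, [0.0185, -0.0015, 0], [0, 0, -10]],
])

```text
time_s: 9.2
eef_pos: [619.6, -198.0, 168.3]
tool_rot: [-3.134, -0.214, 0.006]
ft_force: [-18.9, -1.0, 9.8]
finger_gap: 0.176
```

Run:
```python
from h import *
st(); p=get_state()["eef_pos"][:2]-PV; print(np.degrees(np.arctan2(p[1],p[0]))-187.8+360,np.hypot(*p))
```

```text
t 9.2 tcp [ 619.6 -198.   168.3] Xaz 7.81 Z [-0.0038 -0.     -1.    ] q [-0.35  0.09  1.57 -0.    1.48 -0.48] F [-18.9  -1.    9.8] gap 0.176
89.81527634769384 99.72076604919268
```

>>> apply_moves([
  [0.5, [0, 0, 0], [0, 0, 0]],
  [0.5, [0, 0, 0], [0, 0, 0]],
  [0.6, [0, 0, -0.01], [0, 0, 0]],
  [0.8, [0, 0, -0.06], [0, 0, 0]],
  [1, [0, 0, -0.09], [0, 0, 0]],
  [1, [0, 0, -0.09], [0, 0, 0]],
])

```text
time_s: 9.95
eef_pos: [621.9, -198.0, 261.7]
tool_rot: [3.132, 0.215, 0.007]
ft_force: [0.3, -0.5, -0.6]
finger_gap: 0.998
```

Run:
```python
from h import *
st(); ax=np.array([440.2,-385.4]); 
# cup lip az 152.3 ; jaws az 152.3-90=62.3 or -117.7
p=go(*T(*ax,250,62.3)); p=go(*T(*ax,250,-117.7)); go(*T(*ax,111,62.3),frm=T(*ax,250,62.3))
```

```text
t 9.95 tcp [ 621.9 -198.   261.7] Xaz 7.85 Z [ 0.0045 -0.0016 -1.    ] q [-0.35  0.06  1.45  0.    1.62 -0.48] F [ 0.3 -0.5 -0.6] gap 0.998
shift [-0.2057  0.1608  0.0111] turn [  0.23  -0.17 -54.45]
shift [-0.2057  0.1608  0.0111] turn [ -0.2   -0.27 125.55]
shift [0.    0.    0.139] turn [0. 0. 0.]
```

>>> apply_moves([
  [1, [-0.206, 0.161, 0.03], [0, 0, -54.5]],
  [1, [-0.206, 0.161, 0.03], [0, 0, -54.5]],
  [1, [-0.206, 0.161, 0.03], [0, 0, -54.5]],
  [1, [-0.206, 0.161, 0.03], [0, 0, -54.5]],
  [1, [-0.206, 0.161, 0.03], [0, 0, -54.5]],
  [1, [-0.206, 0.161, 0.03], [0, 0, -54.5]],
  [1, [-0.206, 0.161, 0.03], [0, 0, -54.5]],
  [1, [-0.206, 0.161, 0.03], [0, 0, -54.5]],
], force=60)

```text
time_s: 10.95
eef_pos: [439.2, -385.1, 227.7]
tool_rot: [-2.688, -1.625, 0.0]
ft_force: [0.5, -0.0, -0.8]
finger_gap: 0.998
```

Run:
```python
from h import *
st(); go(*T(440.2,-385.4,109,62.3))
```

```text
t 10.95 tcp [ 439.2 -385.1  227.7] Xaz 62.3 Z [-3.e-04  3.e-04 -1.e+00] q [-0.76 -0.08  1.65  0.    1.58 -1.85] F [ 0.5 -0.  -0.8] gap 0.998
shift [0.0002 0.001  0.1187] turn [-0.02 -0.01 -0.  ]
```

>>> apply_moves([
  [1, [0, 0.001, 0.05], [0, 0, 0]],
  [1, [0, 0.001, 0.09], [0, 0, 0]],
  [1, [0, 0.001, 0.11], [0, 0, 0]],
  [1, [0, 0.001, 0.119], [0, 0, 0]],
  [1, [0, 0.001, 0.119], [0, 0, 0]],
  [0.8, [0, 0.001, 0.119], [0, 0, 0]],
  [0.5, [0, 0.001, 0.119], [0, 0, 0]],
  [0.5, [0, 0.001, 0.119], [0, 0, 0]],
])

```text
time_s: 11.95
eef_pos: [440.5, -386.4, 110.5]
tool_rot: [2.686, 1.625, 0.001]
ft_force: [-0.7, -0.1, 6.8]
finger_gap: 0.714
```

Run:
```python
from h import *
st()
```

```text
t 11.95 tcp [ 440.5 -386.4  110.5] Xaz 62.34 Z [ 0.0018 -0.0017 -1.    ] q [-0.76 -0.02  1.78 -0.    1.38 -1.85] F [-0.7 -0.1  6.8] gap 0.714
```

Run:
```python
from h import *
p=go(*T(440.5,-386.4,345,62.3)); q=go(*T(705,35.5,345,93),frm=T(440.5,-386.4,110.5,62.3))
```

```text
shift [-1.000e-04  6.000e-04 -2.345e-01] turn [0.14 0.04 0.04]
shift [ 0.4965  0.0381 -0.2345] turn [  0.    0.  -30.7]
```

>>> apply_moves([
  [0.4, [0, 0, 0], [0, 0, 0]],
  [0.4, [0, 0, -0.03], [0, 0, 0]],
  [0.4, [0, 0, -0.08], [0, 0, 0]],
  [0.4, [0, 0, -0.13], [0, 0, 0]],
  [0.4, [0, 0, -0.18], [0, 0, 0]],
  [0.4, [0, 0, -0.22], [0, 0, 0]],
  [0.4, [0, 0, -0.235], [0, 0, 0]],
  [0.4, [0, 0, -0.235], [0, 0, 0]],
])

```text
time_s: 12.95
eef_pos: [440.0, -386.0, 343.8]
tool_rot: [2.688, 1.626, 0.0]
ft_force: [-0.8, -0.1, -4.1]
finger_gap: 0.721
```

Run:
```python
from h import *
st();go(*T(705,35.5,345,93)); both("2")
i=np.load("pics/side_2.npz")['i']; cv2.imwrite("pics/v2.png",i[100:400,180:480][...,::-1].repeat(2,0).repeat(2,1))
```

```text
t 12.95 tcp [ 440.  -386.   343.8] Xaz 62.34 Z [ 3.e-04 -3.e-04 -1.e+00] q [-0.76 -0.09  1.47 -0.    1.76 -1.85] F [-0.8 -0.1 -4.1] gap 0.721
shift [ 0.4963  0.039  -0.0012] turn [ 2.000e-02  1.000e-02 -3.066e+01]
```

View pics/v2.png

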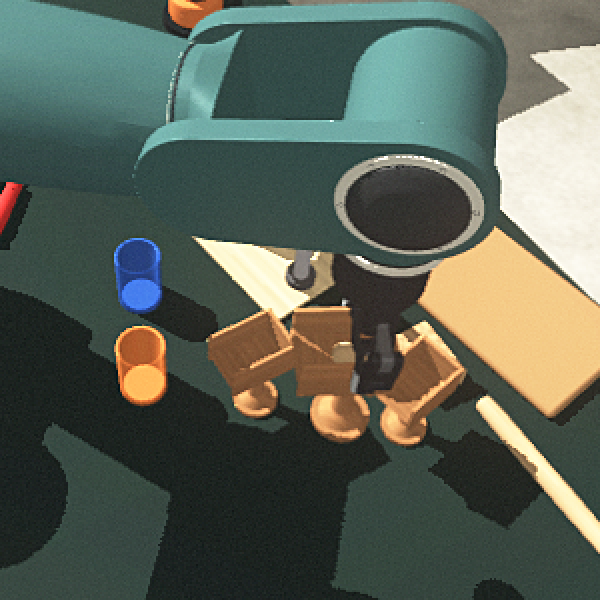

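>>> apply_moves([
  [0.4, [0.02, 0.002, 0], [0, 0, -2]],
  [0.4, [0.06, 0.005, 0], [0, 0, -5]],
  [0.4, [0.11, 0.009, 0], [0, 0, -8]],
  [0.4, [0.165, 0.013, 0], [0, 0, -12]],
  [0.4, [0.22, 0.017, 0], [0, 0, -15]],
  [0.4, [0.275, 0.022, 0], [0, 0, -18]],
  [0.4, [0.33, 0.026, 0], [0, 0, -21]],
  [0.4, [0.38, 0.03, 0], [0, 0, -24]],
])

```text
time_s: 14.05
eef_pos: [643.6, -60.3, 342.7]
tool_rot: [-2.286, -2.153, 0.001]
ft_force: [1.5, -1.1, -1.6]
finger_gap: 0.72
```

>>> apply_moves([
  [0.4, [0.04, 0.003, 0], [0, 0, -2]],
  [0.4, [0.075, 0.006, 0], [0, 0, -4]],
  [0.4, [0.1, 0.008, 0], [0, 0, -6]],
  [0.4, [0.114, 0.009, 0], [0, 0, -6.7]],
  [0.4, [0.117, 0.009, 0], [0, 0, -6.7]],
  [0.4, [0.117, 0.009, 0], [0, 0, -6.7]],
])

```text
time_s: 14.8
eef_pos: [659.3, 52.6, 343.8]
tool_rot: [-2.162, -2.279, 0.0]
ft_force: [-0.5, -0.6, -3.1]
finger_gap: 0.716
```

Run:
```python
from h import *
st();go(*T(705,35.5,235,93)); (i,d,P),(i2,d2,P2)=both("3")
cv2.imwrite("pics/v3.png",np.hstack([cv2.resize(i[60:260,190:340],None,fx=2.6,fy=2.6),cv2.resize(i2[100:300,250:400],None,fx=2.6,fy=2.6)])[...,::-1])
for n,PP in(("top",P),("side",P2)):
    q=near(PP,(588,29.6),110); q=q[(q[:,2]>168)&(q[:,2]<188)]; print(n,cv2.minEnclosingCircle(q[:,:2].astype(np.float32)),len(q))
```

```text
t 14.8 tcp [659.3  52.6 343.8] Xaz 93.01 Z [-3.e-04 -2.e-04 -1.e+00] q [ 0.04  0.08  1.3  -0.    1.76 -1.58] F [-0.5 -0.6 -3.1] gap 0.716
shift [-0.0195  0.0448  0.1088] turn [-0.02  0.01  0.01]
top ((586.861083984375, -28.607070922851562), 44.017311096191406) 115
side ((589.1904296875, 29.904767990112305), 77.5213394165039) 494
```

View pics/v3.png

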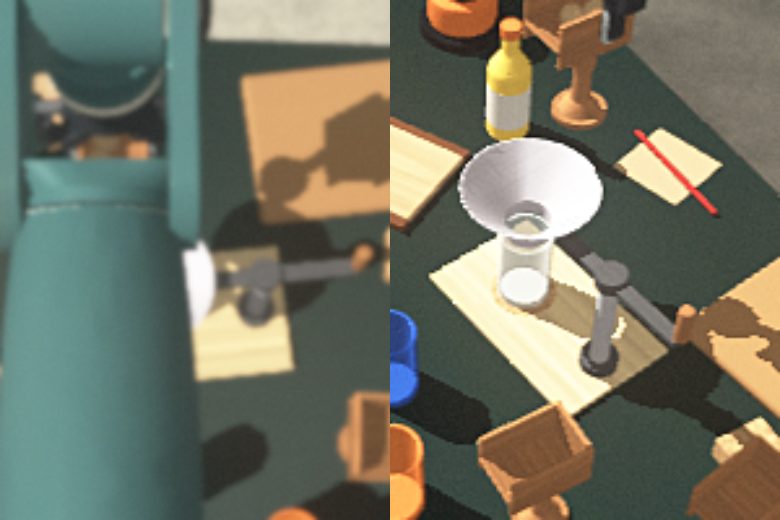

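>>> apply_moves([
  [0.4, [-0.0195, 0.045, 0], [0, 0, 0]],
  [0.4, [-0.0195, 0.045, 0], [0, 0, 0]],
  [0.4, [-0.0195, 0.045, 0.03], [0, 0, 0]],
  [0.4, [-0.0195, 0.045, 0.07], [0, 0, 0]],
  [0.4, [-0.0195, 0.045, 0.1], [0, 0, 0]],
  [0.4, [-0.0195, 0.045, 0.109], [0, 0, 0]],
  [0.4, [-0.0195, 0.045, 0.109], [0, 0, 0]],
])

```text
time_s: 15.78
eef_pos: [705.3, 35.6, 235.6]
tool_rot: [2.162, 2.279, 0.0]
ft_force: [0.3, -0.4, -2.1]
finger_gap: 0.717
```

Run:
```python
from h import *
st()
a=T(705,35.5,235,93)
for t,o in((-10,700),(-20,690),(-30,680),(-45,662),(-60,646)): go(*T(o,29.6+(o-588)*.052,235,93,t))
```

```text
t 15.78 tcp [705.3  35.6 235.6] Xaz 93.02 Z [ 3.e-04  0.e+00 -1.e+00] q [ 0.01  0.18  1.36  0.    1.6  -1.61] F [ 0.3 -0.4 -2.1] gap 0.717
shift [ 0.0001 -0.0053  0.0006] turn [-9.99 -0.    0.02]
shift [ 0.0001 -0.0153  0.0006] turn [-19.99  -0.     0.02]
shift [ 0.0001 -0.0253  0.0006] turn [-2.999e+01 -1.000e-02  2.000e-02]
shift [ 0.0001 -0.0433  0.0006] turn [-4.499e+01 -1.000e-02  2.000e-02]
shift [ 0.0001 -0.0593  0.0006] turn [-5.999e+01 -1.000e-02  2.000e-02]
```

>>> apply_moves([
  [0.4, [0, -0.005, 0], [-6, 0, 0]],
  [0.4, [0, -0.012, 0], [-13, 0, 0]],
  [0.4, [0, -0.018, 0], [-20, 0, 0]],
  [0.4, [0, -0.024, 0], [-26, 0, 0]],
  [0.4, [0, -0.03, 0], [-31, 0, 0]],
  [0.4, [0, -0.036, 0], [-36, 0, 0]],
  [0.4, [0, -0.042, 0], [-41, 0, 0]],
  [0.4, [0, -0.048, 0], [-46, 0, 0]],
])

```text
time_s: 16.77
eef_pos: [657.4, 33.2, 237.7]
tool_rot: [1.704, 1.797, 0.768]
ft_force: [-0.3, 0.0, -1.8]
finger_gap: 0.716
```

Run:
```python
from h import *
st(); go(*T(646,32.6,235,93,-62));go(*T(655,32.8,235,93,-52))
```

```text
t 16.77 tcp [657.4  33.2 237.7] Xaz 93.03 Z [ 0.7221  0.0381 -0.6907] q [-0.01 -0.36  2.01  0.07  0.69 -1.67] F [-0.3  0.  -1.8] gap 0.716
shift [-0.     -0.0099 -0.0064] turn [-15.69  -0.02   0.03]
shift [-0.0003 -0.0037  0.0001] turn [-5.69 -0.02  0.03]
```

>>> apply_moves([
  [0.4, [0, -0.003, -0.002], [-4, 0, 0]],
  [0.4, [0, -0.006, -0.004], [-8, 0, 0]],
  [0.4, [0, -0.009, -0.006], [-12, 0, 0]],
  [0.4, [0, -0.01, -0.0065], [-16, 0, 0]],
  [0.4, [0, -0.01, -0.0065], [-17, 0, 0]],
  [0.4, [0, -0.01, -0.0065], [-17, 0, 0]],
  [0.4, [0, -0.01, -0.0065], [-17, 0, 0]],
  [0.4, [0, -0.01, -0.0065], [-17, 0, 0]],
])

```text
time_s: 17.77
eef_pos: [646.1, 32.7, 232.8]
tool_rot: [1.513, 1.595, 0.978]
ft_force: [-0.3, -0.5, -1.3]
finger_gap: 0.722
```

Run:
```python
from h import *
st(); i,d=snap("side","side_4")
cv2.imwrite("pics/v4.png",cv2.resize(i[80:300,240:440],None,fx=2.7,fy=2.7)[...,::-1])
```

```text
t 17.77 tcp [646.1  32.7 232.8] Xaz 93.05 Z [ 0.8897  0.0473 -0.454 ] q [-0.02 -0.48  2.21  0.2   0.31 -1.8 ] F [-0.3 -0.5 -1.3] gap 0.722
```

View pics/v4.png

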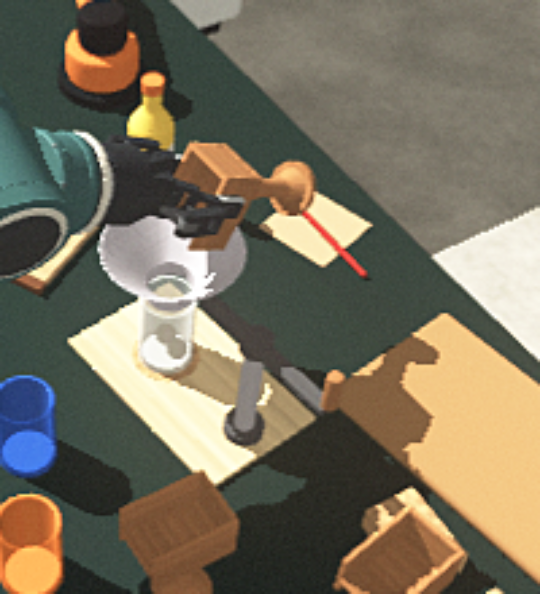

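>>> apply_moves([
  [0.4, [0, 0, 0], [-3, 0, 0]],
  [0.4, [0, 0, 0], [2, 0, 0]],
  [0.4, [0, 0, 0], [-3, 0, 0]],
  [0.4, [0, 0, 0], [-2, 0, 0]],
  [0.4, [0, 0, 0], [-2, 0, 0]],
])

```text
time_s: 18.45
eef_pos: [646.0, 32.7, 232.9]
tool_rot: [1.49, 1.571, 1.0]
ft_force: [0.1, 0.0, -2.5]
finger_gap: 0.72
```

Run:
```python
from h import *
st(); go(*T(660,33.2,240,93,-45));go(*T(680,34.2,245,93,-25));go(*T(705,35.5,250,93,0));go(*T(705,35.5,345,93,0))
```

```text
t 18.45 tcp [646.   32.7 232.9] Xaz 93.04 Z [ 0.9044  0.0481 -0.4239] q [-0.02 -0.48  2.23  0.24  0.27 -1.84] F [ 0.1  0.  -2.5] gap 0.72
shift [-0.0003  0.0124  0.0097] turn [19.92 -0.03  0.03]
shift [-0.0003  0.0254  0.0257] turn [ 3.992e+01 -3.000e-02  3.000e-02]
shift [-0.0004  0.0405  0.0462] turn [ 6.492e+01 -2.000e-02  4.000e-02]
shift [-0.0004  0.1266  0.006 ] turn [ 6.492e+01 -2.000e-02  4.000e-02]
```

>>> apply_moves([
  [0.4, [0, 0.006, 0.005], [10, 0, 0]],
  [0.4, [0, 0.0125, 0.01], [20, 0, 0]],
  [0.4, [0, 0.019, 0.018], [30, 0, 0]],
  [0.4, [0, 0.0255, 0.026], [40, 0, 0]],
  [0.4, [0, 0.033, 0.035], [50, 0, 0]],
  [0.4, [0, 0.0405, 0.046], [60, 0, 0]],
  [0.4, [0, 0.06, 0.037], [65, 0, 0]],
  [0.4, [0, 0.1, 0.018], [65, 0, 0]],
])

```text
time_s: 19.45
eef_pos: [705.1, 35.4, 313.3]
tool_rot: [-2.161, -2.275, 0.009]
ft_force: [0.3, 0.2, -1.5]
finger_gap: 0.719
```

Run:
```python
from h import *
st(); go(*T(705,35.5,340,93));p=go(*T(459.6,436.9,320,29.2)); go(*T(459.6,436.9,123,29.2),frm=p)
(i,d,P),(i2,d2,P2)=both("5")
cv2.imwrite("pics/v5.png",np.hstack([cv2.resize(i[100:300,80:340],None,fx=2,fy=2.),cv2.resize(i2[140:270,250:370],None,fx=2,fy=400/130)])[...,::-1])
```

```text
t 19.45 tcp [705.1  35.4 313.3] Xaz 92.94 Z [-0.0067 -0.0017 -1.    ] q [ 0.01  0.18  1.24 -0.    1.73 -1.61] F [ 0.3  0.2 -1.5] gap 0.719
shift [ 0.     -0.0003 -0.0267] turn [-0.39  0.08 -0.06]
shift [ 0.4135 -0.2247 -0.0057] turn [-0.31  0.29 63.74]
shift [0.    0.    0.197] turn [0. 0. 0.]
```

View pics/v5.png

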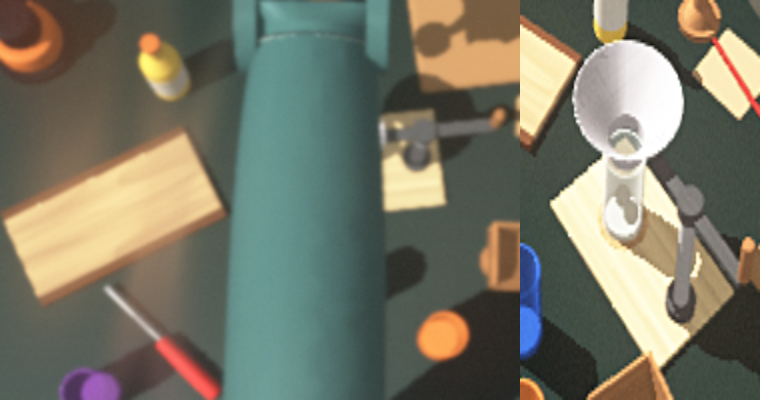

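>>> apply_moves([
  [0.4, [0.03, -0.016, -0.01], [0, 0, 5]],
  [0.4, [0.08, -0.043, -0.01], [0, 0, 12]],
  [0.4, [0.13, -0.07, -0.01], [0, 0, 20]],
  [0.4, [0.18, -0.097, -0.01], [0, 0, 29]],
  [0.4, [0.23, -0.125, -0.01], [0, 0, 38]],
  [0.4, [0.28, -0.152, -0.01], [0, 0, 47]],
  [0.4, [0.33, -0.18, -0.01], [0, 0, 55]],
  [0.4, [0.38, -0.206, -0.006], [0, 0, 61]],
])

```text
time_s: 20.55
eef_pos: [477.4, 405.5, 321.9]
tool_rot: [3.021, 0.858, 0.002]
ft_force: [-0.4, 0.7, -3.2]
finger_gap: 0.718
```

Run:
```python
from h import *
st(); go(*T(459.6,436.9,320,29.2)); go(*T(459.6,436.9,128,29.2))
```

```text
t 20.55 tcp [477.4 405.5 321.9] Xaz 31.73 Z [ 1.4e-03 -6.0e-04 -1.0e+00] q [ 0.66  0.    1.42 -0.    1.72  0.11] F [-0.4  0.7 -3.2] gap 0.718
shift [ 0.0013 -0.0361  0.0018] turn [ 0.07 -0.05  2.53]
shift [ 0.0012 -0.0363  0.1938] turn [ 0.07 -0.05  2.53]
```

>>> apply_moves([
  [0.4, [0.001, -0.036, 0.002], [0, 0, 2.5]],
  [0.4, [0.001, -0.036, 0.04], [0, 0, 2.5]],
  [0.4, [0.001, -0.036, 0.09], [0, 0, 2.5]],
  [0.4, [0.001, -0.036, 0.14], [0, 0, 2.5]],
  [0.4, [0.001, -0.036, 0.175], [0, 0, 2.5]],
  [0.4, [0.001, -0.036, 0.19], [0, 0, 2.5]],
  [0.4, [0.001, -0.036, 0.194], [0, 0, 2.5]],
  [0.4, [0.001, -0.036, 0.194], [0, 0, 2.5]],
])

```text
time_s: 21.55
eef_pos: [460.7, 435.7, 128.7]
tool_rot: [-3.037, -0.8, -0.002]
ft_force: [-0.1, 0.0, -3.3]
finger_gap: 0.718
```

Run:
```python
from h import *
st(); go(*T(459.6,436.9,122.5,29.2))
```

```text
t 21.55 tcp [460.7 435.7 128.7] Xaz 29.53 Z [ 1.4e-03  8.0e-04 -1.0e+00] q [ 0.72  0.07  1.66 -0.    1.41  0.2 ] F [-0.1  0.  -3.3] gap 0.718
shift [-0.0004 -0.0016  0.0062] turn [-0.   -0.09  0.33]
```

Lower in small steps and watch the force.

>>> apply_moves([
  [0.4, [0, 0, 0.003], [0, 0, 0]],
  [0.4, [0, 0, 0.005], [0, 0, 0]],
  [0.4, [0, 0, 0.0065], [0, 0, 0]],
  [0.4, [0, 0, 0.0065], [0, 0, 0]],
  [0.4, [0, 0, 0.0065], [0, 0, 0]],
])

```text
time_s: 22.18
eef_pos: [460.3, 435.7, 122.5]
tool_rot: [-3.037, -0.801, -0.002]
ft_force: [-4.0, -2.1, 10.4]
finger_gap: 0.715
```

>>> apply_moves([
  [0.75, [0, 0, -0.0015], [0, 0, 0]],
  [0.85, [0, 0, -0.0015], [0, 0, 0]],
  [1, [0, 0, -0.0015], [0, 0, 0]],
  [1, [0, 0, -0.0015], [0, 0, 0]],
  [1, [0, 0, -0.03], [0, 0, 0]],
  [1, [0, 0, -0.08], [0, 0, 0]],
  [1, [0, 0, -0.12], [0, 0, 0]],
  [1, [0, 0, -0.12], [0, 0, 0]],
])

```text
time_s: 23.18
eef_pos: [460.9, 436.0, 244.6]
tool_rot: [-3.036, -0.8, -0.007]
ft_force: [-0.0, 0.2, 0.0]
finger_gap: 1.001
```

Run:
```python
from h import *
st(); p=go(*T(451.3,-226.8,260,89.3)); 
(i,d,P),(i2,d2,P2)=both("6")
for n,PP in(("top",P),("side",P2)):
    q=near(PP,(455,440),75); t=q[(q[:,2]>154)&(q[:,2]<170)]; print(n,len(t),cv2.minAreaRect(t[:,:2].astype(np.float32)) if len(t)>5 else 0)
```

```text
t 23.18 tcp [460.9 436.  244.6] Xaz 29.54 Z [ 0.004   0.0035 -1.    ] q [ 0.72  0.02  1.52 -0.    1.6   0.2 ] F [-0.   0.2  0. ] gap 1.001
shift [-0.3351  0.5719 -0.0177] turn [  0.1   -0.3  -59.76]
top 44 ((478.6163024902344, 413.431396484375), (56.421424865722656, 9.511283874511719), 40.706390380859375)
side 153 ((454.7140197753906, 444.09722900390625), (67.05496978759766, 87.82262420654297), 29.391016006469727)
```

>>> apply_moves([
  [1, [-0.335, 0.572, -0.01], [0, 0, -59.8]],
  [1, [-0.335, 0.572, -0.01], [0, 0, -59.8]],
  [1, [-0.335, 0.572, -0.01], [0, 0, -59.8]],
  [1, [-0.335, 0.572, -0.01], [0, 0, -59.8]],
  [1, [-0.335, 0.572, -0.01], [0, 0, -59.8]],
  [1, [-0.335, 0.572, -0.01], [0, 0, -59.8]],
  [1, [-0.335, 0.572, -0.01], [0, 0, -59.8]],
  [1, [-0.335, 0.572, -0.01], [0, 0, -59.8]],
])

```text
time_s: 24.28
eef_pos: [453.0, -48.5, 246.9]
tool_rot: [-2.233, -2.208, 0.001]
ft_force: [1.5, 0.5, -0.3]
finger_gap: 1.003
```

Run:
```python
from h import *
st(); go(*T(451.3,-226.8,240,89.3))
```

```text
t 24.27 tcp [453.  -48.5 246.9] Xaz 89.36 Z [-1.4e-03  2.0e-04 -1.0e+00] q [-0.16 -0.38  1.86  0.    1.66 -1.72] F [ 1.5  0.5 -0.3] gap 1.003
shift [-0.1784  0.0003  0.0068] turn [-0.08 -0.01  0.06]
```

>>> apply_moves([
  [1, [-0.178, 0, 0.007], [0, 0, 0]],
  [1, [-0.178, 0, 0.007], [0, 0, 0]],
  [1, [-0.178, 0, 0.007], [0, 0, 0]],
  [1, [-0.178, 0, 0.007], [0, 0, 0]],
  [1, [-0.178, 0, 0.007], [0, 0, 0]],
  [1, [-0.178, 0, 0.007], [0, 0, 0]],
])

```text
time_s: 25.02
eef_pos: [451.9, -223.6, 240.9]
tool_rot: [-2.232, -2.21, -0.0]
ft_force: [0.3, -0.6, -0.3]
finger_gap: 0.999
```

Run:
```python
from h import *
st(); go(*T(451.3,-226.8,110.5,89.3))
```

```text
t 25.02 tcp [ 451.9 -223.6  240.9] Xaz 89.42 Z [-2.e-04  3.e-04 -1.e+00] q [-0.51 -0.26  1.79  0.    1.62 -2.07] F [ 0.3 -0.6 -0.3] gap 0.999
shift [-0.0033 -0.0005  0.1304] turn [-0.01 -0.01  0.12]
```

>>> apply_moves([
  [1, [-0.003, 0, 0.05], [0, 0, 0]],
  [1, [-0.003, 0, 0.1], [0, 0, 0]],
  [1, [-0.003, 0, 0.124], [0, 0, 0]],
  [1, [-0.003, 0, 0.1305], [0, 0, 0]],
  [1, [-0.003, 0, 0.1305], [0, 0, 0]],
  [0.8, [-0.003, 0, 0.1305], [0, 0, 0]],
  [0.5, [-0.003, 0, 0.1305], [0, 0, 0]],
  [0.5, [-0.003, 0, 0.1305], [0, 0, 0]],
])

```text
time_s: 26.02
eef_pos: [452.4, -227.9, 112.3]
tool_rot: [2.232, 2.207, 0.001]
ft_force: [0.8, 0.8, 5.8]
finger_gap: 0.716
```

>>> apply_moves([
  [0.4, [0, 0, 0], [0, 0, 0]],
  [0.4, [0, 0, -0.03], [0, 0, 0]],
  [0.4, [0, 0, -0.08], [0, 0, 0]],
  [0.4, [0, 0, -0.13], [0, 0, 0]],
  [0.4, [0, 0, -0.18], [0, 0, 0]],
  [0.4, [0, 0, -0.21], [0, 0, 0]],
  [0.4, [0, 0, -0.22], [0, 0, 0]],
  [0.4, [0, 0, -0.22], [0, 0, 0]],
])

```text
time_s: 27.02
eef_pos: [451.7, -227.6, 330.2]
tool_rot: [-2.234, -2.208, 0.0]
ft_force: [-0.7, -0.1, -2.5]
finger_gap: 0.717
```

Run:
```python
from h import *
st(); go(*T(507.5,351.4,330,29.2))
i,d=snap("side","side_7"); cv2.imwrite("pics/v7.png",cv2.resize(i[180:340,220:420],None,fx=2.5,fy=2.5)[...,::-1])
```

```text
t 27.02 tcp [ 451.7 -227.6  330.2] Xaz 89.34 Z [-2.e-04  1.e-04 -1.e+00] q [-0.52 -0.26  1.64 -0.    1.76 -2.08] F [-0.7 -0.1 -2.5] gap 0.717
shift [5.796e-01 4.910e-02 2.000e-04] turn [-1.000e-02  0.000e+00  6.014e+01]
```

View pics/v7.png

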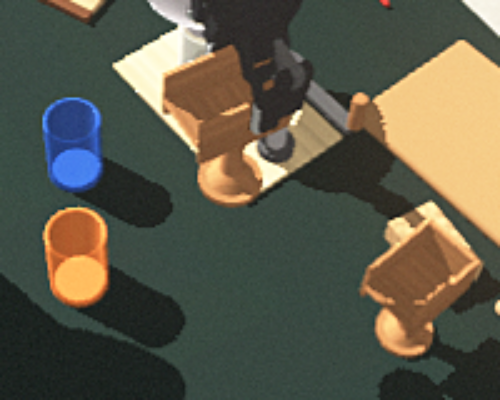

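>>> apply_moves([
  [0.4, [0.03, 0.003, 0], [0, 0, 3]],
  [0.4, [0.08, 0.007, 0], [0, 0, 9]],
  [0.4, [0.14, 0.012, 0], [0, 0, 15]],
  [0.4, [0.2, 0.017, 0], [0, 0, 21]],
  [0.4, [0.26, 0.022, 0], [0, 0, 27]],
  [0.4, [0.32, 0.027, 0], [0, 0, 33]],
  [0.4, [0.38, 0.032, 0], [0, 0, 39]],
  [0.4, [0.44, 0.037, 0], [0, 0, 46]],
])

```text
time_s: 28.08
eef_pos: [493.3, 213.9, 328.9]
tool_rot: [2.921, 1.155, -0.003]
ft_force: [0.5, -0.9, -2.1]
finger_gap: 0.714
```

Run:
```python
from h import *
st(); go(*T(507.5,351.4,320,29.2))
```

```text
t 28.07 tcp [493.3 213.9 328.9] Xaz 43.14 Z [-1.7e-03 -8.0e-04 -1.0e+00] q [ 0.36 -0.19  1.58 -0.    1.75 -0.39] F [ 0.5 -0.9 -2.1] gap 0.714
shift [ 0.1044 -0.0906  0.0088] turn [-0.02  0.1  13.94]
```

>>> apply_moves([
  [0.4, [0.04, -0.035, 0.003], [0, 0, 6]],
  [0.4, [0.075, -0.065, 0.006], [0, 0, 10]],
  [0.4, [0.1, -0.087, 0.009], [0, 0, 14]],
  [0.4, [0.104, -0.0905, 0.009], [0, 0, 14]],
  [0.4, [0.104, -0.0905, 0.009], [0, 0, 14]],
  [0.4, [0.104, -0.0905, 0.009], [0, 0, 14]],
])

```text
time_s: 28.82
eef_pos: [507.3, 348.3, 321.5]
tool_rot: [3.039, 0.795, -0.0]
ft_force: [0.5, -0.0, -2.9]
finger_gap: 0.719
```

Run:
```python
from h import *
st(); go(*T(507.5,351.4,129,29.2))
```

```text
t 28.82 tcp [507.3 348.3 321.5] Xaz 29.33 Z [-1.e-04 -3.e-04 -1.e+00] q [ 0.56 -0.02  1.44 -0.    1.72  0.05] F [ 0.5 -0.  -2.9] gap 0.719
shift [ 0.0017 -0.0027  0.1925] turn [0.01 0.01 0.13]
```

>>> apply_moves([
  [0.4, [0.0015, -0.0025, 0.04], [0, 0, 0]],
  [0.4, [0.0015, -0.0025, 0.09], [0, 0, 0]],
  [0.4, [0.0015, -0.0025, 0.14], [0, 0, 0]],
  [0.4, [0.0015, -0.0025, 0.175], [0, 0, 0]],
  [0.4, [0.0015, -0.0025, 0.19], [0, 0, 0]],
  [0.4, [0.0015, -0.0025, 0.194], [0, 0, 0]],
  [0.4, [0.0015, -0.0025, 0.197], [0, 0, 0]],
  [0.4, [0.0015, -0.0025, 0.197], [0, 0, 0]],
])

```text
time_s: 29.82
eef_pos: [507.8, 352.2, 125.8]
tool_rot: [-3.039, -0.795, -0.002]
ft_force: [0.4, 0.6, -2.3]
finger_gap: 0.716
```

>>> apply_moves([
  [0.4, [0, 0, 0.0015], [0, 0, 0]],
  [0.4, [0, 0, 0.0025], [0, 0, 0]],
  [0.4, [0, 0, 0.0025], [0, 0, 0]],
])

```text
time_s: 30.2
eef_pos: [507.8, 352.4, 124.2]
tool_rot: [-3.039, -0.796, -0.003]
ft_force: [-3.6, -0.1, 10.9]
finger_gap: 0.718
```

>>> apply_moves([
  [0.75, [0, 0, -0.0015], [0, 0, 0]],
  [0.85, [0, 0, -0.0015], [0, 0, 0]],
  [1, [0, 0, -0.0015], [0, 0, 0]],
  [1, [0, 0, -0.0015], [0, 0, 0]],
  [1, [0, 0, -0.03], [0, 0, 0]],
  [1, [0, 0, -0.08], [0, 0, 0]],
  [1, [0, 0, -0.12], [0, 0, 0]],
  [1, [0, 0, -0.14], [0, 0, 0]],
])

```text
time_s: 31.2
eef_pos: [507.7, 352.2, 264.4]
tool_rot: [-3.038, -0.796, -0.004]
ft_force: [0.5, 0.7, -0.4]
finger_gap: 0.995
```

Run:
```python
from h import *
st(); p=go(*T(597.3,-352.9,265,100.3)); go(*T(597.3,-352.9,265,-79.7)); go(*T(520,0,265,70))
```

```text
t 31.2 tcp [507.7 352.2 264.4] Xaz 29.34 Z [ 0.0021  0.0013 -1.    ] q [ 0.57 -0.02  1.53 -0.    1.63  0.05] F [ 0.5  0.7 -0.4] gap 0.995
shift [-0.2674  0.6586 -0.0013] turn [  0.08  -0.12 -70.96]
shift [-0.2674  0.6586 -0.0013] turn [-1.4000e-01 -9.0000e-02  1.0904e+02]
shift [-0.1619  0.3131 -0.001 ] turn [ 4.000e-02 -1.300e-01 -4.066e+01]
```

>>> apply_moves([
  [1, [-0.267, 0.659, -0.005], [0, 0, -71]],
  [1, [-0.267, 0.659, -0.005], [0, 0, -71]],
  [1, [-0.267, 0.659, -0.005], [0, 0, -71]],
  [1, [-0.267, 0.659, -0.005], [0, 0, -71]],
  [1, [-0.267, 0.659, -0.005], [0, 0, -71]],
  [1, [-0.267, 0.659, -0.005], [0, 0, -71]],
  [1, [-0.267, 0.659, -0.005], [0, 0, -71]],
  [1, [-0.267, 0.659, -0.005], [0, 0, -71]],
])

```text
time_s: 32.2
eef_pos: [567.7, -115.6, 264.6]
tool_rot: [-2.008, -2.415, 0.0]
ft_force: [0.7, 1.3, 0.0]
finger_gap: 1.001
```

Run:
```python
from h import *
st(); go(*T(597.3,-352.9,250,100.3))
```

```text
t 32.2 tcp [ 567.7 -115.6  264.6] Xaz 100.53 Z [-9.e-04  3.e-04 -1.e+00] q [-0.24 -0.1   1.6   0.    1.64 -2.  ] F [0.7 1.3 0. ] gap 1.001
shift [-0.2387 -0.0142  0.0145] turn [-0.05 -0.03  0.23]
```

>>> apply_moves([
  [1, [-0.238, -0.014, 0.014], [0, 0, 0]],
  [1, [-0.238, -0.014, 0.014], [0, 0, 0]],
  [1, [-0.238, -0.014, 0.014], [0, 0, 0]],
  [1, [-0.238, -0.014, 0.014], [0, 0, 0]],
  [1, [-0.238, -0.014, 0.014], [0, 0, 0]],
  [1, [-0.238, -0.014, 0.014], [0, 0, 0]],
  [1, [-0.238, -0.014, 0.014], [0, 0, 0]],
])

```text
time_s: 33.08
eef_pos: [596.9, -349.3, 251.6]
tool_rot: [2.011, 2.414, 0.0]
ft_force: [-0.6, -0.3, -0.7]
finger_gap: 1.0
```

Run:
```python
from h import *
st(); go(*T(597.3,-352.9,111,100.3))
```

```text
t 33.08 tcp [ 596.9 -349.3  251.6] Xaz 100.41 Z [ 1.e-04  1.e-04 -1.e+00] q [-0.57  0.15  1.37  0.    1.62 -2.32] F [-0.6 -0.3 -0.7] gap 1.0
shift [-0.0036 -0.0003  0.1406] turn [ 0.01 -0.    0.11]
```

>>> apply_moves([
  [1, [-0.003, 0, 0.05], [0, 0, 0]],
  [1, [-0.003, 0, 0.1], [0, 0, 0]],
  [1, [-0.003, 0, 0.134], [0, 0, 0]],
  [1, [-0.003, 0, 0.1405], [0, 0, 0]],
  [1, [-0.003, 0, 0.1405], [0, 0, 0]],
  [0.8, [-0.003, 0, 0.1405], [0, 0, 0]],
  [0.5, [-0.003, 0, 0.1405], [0, 0, 0]],
  [0.5, [-0.003, 0, 0.1405], [0, 0, 0]],
])

```text
time_s: 34.08
eef_pos: [598.1, -353.6, 113.3]
tool_rot: [2.01, 2.41, 0.001]
ft_force: [-0.1, 2.4, 8.1]
finger_gap: 0.718
```

>>> apply_moves([
  [0.4, [0, 0, 0], [0, 0, 0]],
  [0.4, [0, 0, -0.03], [0, 0, 0]],
  [0.4, [0, 0, -0.08], [0, 0, 0]],
  [0.4, [0, 0, -0.13], [0, 0, 0]],
  [0.4, [0, 0, -0.18], [0, 0, 0]],
  [0.4, [0, 0, -0.21], [0, 0, 0]],
  [0.4, [0, 0, -0.225], [0, 0, 0]],
  [0.4, [0, 0, -0.225], [0, 0, 0]],
])

```text
time_s: 35.08
eef_pos: [597.4, -353.5, 336.4]
tool_rot: [2.012, 2.412, 0.0]
ft_force: [-0.7, -0.1, -3.4]
finger_gap: 0.715
```

Run:
```python
from h import *
st(); go(*T(555.3,265.8,335,29.2))
(i,d,P),(i2,d2,P2)=both("8")
for n,PP in(("top",P),("side",P2)):
  for c in((455,440),(503,362)):
    q=near(PP,c,60); t=q[(q[:,2]>154)&(q[:,2]<170)]; print(n,len(t),cv2.minAreaRect(t[:,:2].astype(np.float32)) if len(t)>5 else 0)
cv2.imwrite("pics/v8.png",np.hstack([cv2.resize(i[70:320,60:350],None,fx=1.5,fy=1.5),cv2.resize(i2[110:300,150:360],None,fx=1.7,fy=375/190)])[...,::-1])
```

```text
t 35.08 tcp [ 597.4 -353.5  336.4] Xaz 100.34 Z [ 7.e-04 -5.e-04 -1.e+00] q [-0.57  0.15  1.24 -0.    1.75 -2.32] F [-0.7 -0.1 -3.4] gap 0.715
shift [0.6168 0.0697 0.0011] turn [5.000e-02 1.000e-02 7.114e+01]
top 215 ((457.2005920410156, 440.3726501464844), (64.76470947265625, 104.71538543701172), 29.533193588256836)
top 218 ((497.1623229980469, 369.9505920410156), (65.06354522705078, 99.73991394042969), 29.98877716064453)
side 0 0
side 0 0
```

View pics/v8.png

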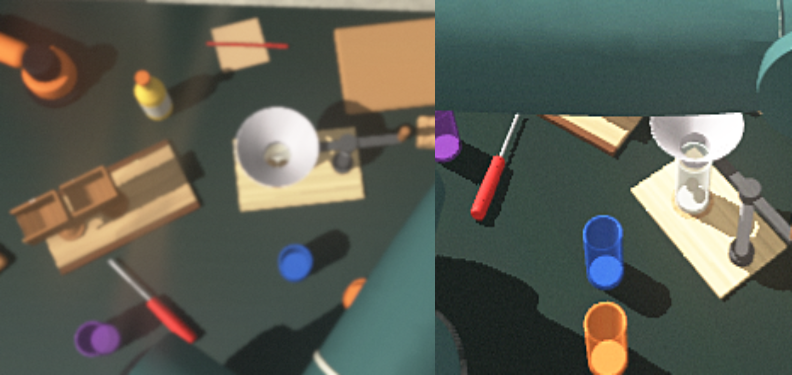

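>>> apply_moves([
  [0.4, [0.03, 0.003, 0], [0, 0, 3]],
  [0.4, [0.08, 0.009, 0], [0, 0, 9]],
  [0.4, [0.14, 0.016, 0], [0, 0, 16]],
  [0.4, [0.2, 0.023, 0], [0, 0, 23]],
  [0.4, [0.26, 0.029, 0], [0, 0, 30]],
  [0.4, [0.32, 0.036, 0], [0, 0, 37]],
  [0.4, [0.38, 0.043, 0], [0, 0, 44]],
  [0.4, [0.44, 0.05, 0], [0, 0, 51]],
])

```text
time_s: 36.17
eef_pos: [566.8, 90.3, 334.4]
tool_rot: [-2.857, -1.305, 0.003]
ft_force: [1.3, -0.2, -1.9]
finger_gap: 0.718
```

Run:
```python
from h import *
st(); go(*T(555.3,265.8,330,29.2))
```

```text
t 36.17 tcp [566.8  90.3 334.4] Xaz 49.1 Z [-1.8e-03 -2.0e-04 -1.0e+00] q [ 0.11 -0.11  1.5  -0.    1.75 -0.74] F [ 1.3 -0.2 -1.9] gap 0.718
shift [ 0.1251 -0.1236  0.0044] turn [-0.05  0.09 19.9 ]
```

>>> apply_moves([
  [0.4, [0.04, -0.04, 0.004], [0, 0, 7]],
  [0.4, [0.08, -0.079, 0.004], [0, 0, 14]],
  [0.4, [0.11, -0.109, 0.004], [0, 0, 18]],
  [0.4, [0.123, -0.122, 0.004], [0, 0, 20]],
  [0.4, [0.125, -0.1235, 0.004], [0, 0, 20]],
  [0.4, [0.125, -0.1235, 0.004], [0, 0, 20]],
  [0.4, [0.125, -0.1235, 0.004], [0, 0, 20]],
])

```text
time_s: 37.05
eef_pos: [555.5, 262.9, 331.8]
tool_rot: [3.039, 0.795, -0.0]
ft_force: [0.1, -1.0, -3.5]
finger_gap: 0.712
```

Run:
```python
from h import *
st(); go(*T(555.3,265.8,129,29.2))
```

```text
t 37.05 tcp [555.5 262.9 331.8] Xaz 29.31 Z [-2.e-04 -2.e-04 -1.e+00] q [ 0.4  -0.02  1.43 -0.    1.74 -0.11] F [ 0.1 -1.  -3.5] gap 0.712
shift [ 0.0014 -0.0026  0.2028] turn [0.01 0.02 0.11]
```

>>> apply_moves([
  [0.4, [0.0015, -0.002, 0.04], [0, 0, 0]],
  [0.4, [0.0015, -0.002, 0.09], [0, 0, 0]],
  [0.4, [0.0015, -0.002, 0.14], [0, 0, 0]],
  [0.4, [0.0015, -0.002, 0.18], [0, 0, 0]],
  [0.4, [0.0015, -0.002, 0.2], [0, 0, 0]],
  [0.4, [0.0015, -0.002, 0.205], [0, 0, 0]],
  [0.4, [0.0015, -0.002, 0.2065], [0, 0, 0]],
  [0.4, [0.0015, -0.002, 0.2065], [0, 0, 0]],
])

```text
time_s: 38.05
eef_pos: [556.2, 266.4, 127.0]
tool_rot: [-3.039, -0.796, -0.003]
ft_force: [0.0, -0.5, -1.8]
finger_gap: 0.719
```

>>> apply_moves([
  [0.4, [0, 0, 0.0015], [0, 0, 0]],
  [0.4, [0, 0, 0.0025], [0, 0, 0]],
  [0.4, [0, 0, 0.0025], [0, 0, 0]],
])

```text
time_s: 38.42
eef_pos: [556.1, 266.5, 125.3]
tool_rot: [-3.039, -0.796, -0.003]
ft_force: [-3.4, -0.1, 12.4]
finger_gap: 0.719
```

>>> apply_moves([
  [0.75, [0, 0, -0.0015], [0, 0, 0]],
  [0.85, [0, 0, -0.0015], [0, 0, 0]],
  [1, [0, 0, -0.0015], [0, 0, 0]],
  [1, [0, 0, -0.0015], [0, 0, 0]],
  [1, [0, 0, -0.03], [0, 0, 0]],
  [1, [0, 0, -0.08], [0, 0, 0]],
  [1, [0, 0, -0.12], [0, 0, 0]],
  [1, [0, 0, -0.14], [0, 0, 0]],
])

```text
time_s: 39.42
eef_pos: [556.0, 266.3, 265.3]
tool_rot: [-3.039, -0.796, -0.004]
ft_force: [0.5, -0.0, -0.4]
finger_gap: 1.001
```

Run:
```python
from h import *
st(); go(*T(620,-198.2,260,8)); go(*T(620,-198.2,168,8),frm=T(620,-198.2,260,8))
i,d=snap("side","side_9"); cv2.imwrite("pics/v9.png",cv2.resize(i[140:260,260:360],None,fx=4,fy=4,interpolation=cv2.INTER_CUBIC)[...,::-1])
```

```text
t 39.42 tcp [556.  266.3 265.3] Xaz 29.34 Z [ 2.2e-03  9.0e-04 -1.0e+00] q [ 0.41 -0.02  1.53 -0.    1.63 -0.11] F [ 0.5 -0.  -0.4] gap 1.001
shift [-0.1718  0.4363  0.005 ] turn [-1.000e-02 -1.400e-01  2.134e+01]
shift [0.    0.    0.092] turn [0. 0. 0.]
```

View pics/v9.png

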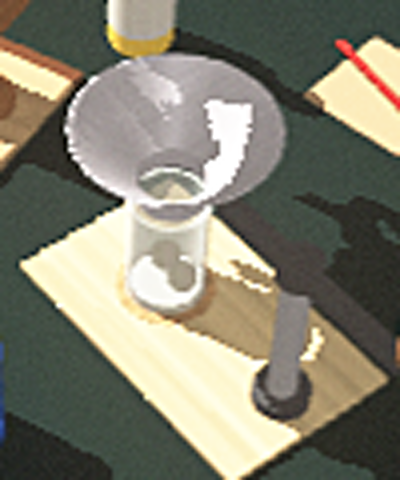

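>>> apply_moves([
  [1, [-0.172, 0.436, 0.005], [0, 0, 21.3]],
  [1, [-0.172, 0.436, 0.005], [0, 0, 21.3]],
  [1, [-0.172, 0.436, 0.005], [0, 0, 21.3]],
  [1, [-0.172, 0.436, 0.005], [0, 0, 21.3]],
  [1, [-0.172, 0.436, 0.005], [0, 0, 21.3]],
  [1, [-0.172, 0.436, 0.005], [0, 0, 21.3]],
  [1, [-0.172, 0.436, 0.005], [0, 0, 21.3]],
  [1, [-0.172, 0.436, 0.005], [0, 0, 21.3]],
], force=30)

```text
time_s: 40.48
eef_pos: [618.9, -201.1, 255.6]
tool_rot: [-3.133, -0.217, 0.004]
ft_force: [0.2, 0.8, 0.3]
finger_gap: 1.006
```

>>> apply_moves([
  [1, [0, 0, 0], [0, 0, 0]],
])

```text
time_s: 40.6
eef_pos: [619.0, -200.1, 255.5]
tool_rot: [-3.133, -0.216, 0.004]
ft_force: [0.1, -0.3, 0.1]
finger_gap: 1.004
```

Run:
```python
from h import *
st(); go(*T(620,-198.2,168,8))
```

```text
t 40.6 tcp [ 619.  -200.1  255.5] Xaz 7.89 Z [-2.8e-03  9.0e-04 -1.0e+00] q [-0.35  0.06  1.46 -0.    1.62 -0.49] F [ 0.1 -0.3  0.1] gap 1.004
shift [ 0.0015 -0.0016  0.0875] turn [-0.07  0.15 -0.11]
```

>>> apply_moves([
  [1, [0.001, -0.001, 0.04], [0, 0, 0]],
  [1, [0.001, -0.001, 0.075], [0, 0, 0]],
  [1, [0.001, -0.001, 0.087], [0, 0, 0]],
  [1, [0.001, -0.001, 0.087], [0, 0, 0]],
  [0, [0.001, -0.001, 0.087], [0, 0, 0]],
  [0, [0.001, -0.001, 0.087], [0, 0, 0]],
  [0, [0.001, -0.001, 0.087], [0, 0, 0]],
  [0, [0.001, -0.001, 0.087], [0, 0, 0]],
])

```text
time_s: 41.6
eef_pos: [619.4, -197.2, 171.4]
tool_rot: [3.134, 0.22, -0.003]
ft_force: [-12.1, 1.2, 11.9]
finger_gap: 0.177
```

Run:
```python
from h import *
st(); z=get_state()["eef_pos"][2]; arc([80,70,60,50,40,30,20,10],z=z)
```

```text
t 41.6 tcp [ 619.4 -197.2  171.4] Xaz 8.03 Z [-1.9e-03 -3.0e-04 -1.0e+00] q [-0.35  0.09  1.57 -0.    1.49 -0.49] F [-12.1   1.2  11.9] gap 0.177
shift [-0.017  -0.0005  0.    ] turn [1.000e-02 1.100e-01 1.003e+01]
shift [-0.0338 -0.0051  0.0001] turn [2.000e-02 1.100e-01 2.003e+01]
shift [-0.0496 -0.0125  0.0001] turn [3.000e-02 1.100e-01 3.003e+01]
shift [-0.0638 -0.0225  0.0001] turn [4.000e-02 1.000e-01 4.003e+01]
shift [-0.0761 -0.0349  0.0001] turn [5.000e-02 1.000e-01 5.003e+01]
shift [-0.086  -0.0492  0.0002] turn [6.000e-02 1.000e-01 6.003e+01]
shift [-0.0933 -0.0651  0.0002] turn [7.000e-02 9.000e-02 7.003e+01]
shift [-0.0978 -0.0819  0.0002] turn [8.000e-02 9.000e-02 8.003e+01]
```

>>> apply_moves([
  [0, [-0.017, -0.0005, 0], [0, 0, 10]],
  [0, [-0.034, -0.005, 0], [0, 0, 20]],
  [0, [-0.0495, -0.0125, 0], [0, 0, 30]],
  [0, [-0.064, -0.0225, 0], [0, 0, 40]],
  [0, [-0.076, -0.035, 0], [0, 0, 50]],
  [0, [-0.086, -0.049, 0], [0, 0, 60]],
  [0, [-0.0935, -0.065, 0], [0, 0, 70]],
  [0, [-0.098, -0.082, 0], [0, 0, 80]],
])

```text
time_s: 42.6
eef_pos: [512.0, -129.2, 171.5]
tool_rot: [-2.536, 1.853, -0.003]
ft_force: [15.8, 2.5, -2.9]
finger_gap: 0.178
```

Run:
```python
from h import *
st(); z=get_state()["eef_pos"][2]; arc([5,2,0,-1,-2],z=z)
```

```text
t 42.6 tcp [ 512.  -129.2  171.5] Xaz -72.3 Z [ 2.2e-03 -2.0e-04 -1.0e+00] q [-0.3  -0.19  1.83  0.    1.49  0.97] F [15.8  2.5 -2.9] gap 0.178
shift [-0.0084  0.0005 -0.    ] turn [-0.12 -0.04  4.7 ]
shift [-0.0136 -0.     -0.    ] turn [-0.12 -0.04  7.7 ]
shift [-0.0171 -0.0006 -0.    ] turn [-0.12 -0.04  9.7 ]
shift [-0.0188 -0.0009 -0.    ] turn [-0.12 -0.04 10.7 ]
shift [-0.0205 -0.0012 -0.    ] turn [-0.12 -0.04 11.7 ]
```

>>> apply_moves([
  [0, [-0.0085, 0.0005, 0], [0, 0, 5]],
  [0, [-0.0135, 0, 0], [0, 0, 8]],
  [0, [-0.017, -0.0005, 0], [0, 0, 10]],
  [0, [-0.0188, -0.001, 0], [0, 0, 10]],
  [0, [-0.0188, -0.001, 0], [0, 0, 10]],
])

```text
time_s: 43.22
eef_pos: [508.5, -113.2, 171.6]
tool_rot: [2.371, -2.061, 0.01]
ft_force: [19.1, -18.0, -7.1]
finger_gap: 0.179
```

Run:
```python
from h import *
st(); p=get_state()["eef_pos"][:2]-PV; print(np.degrees(np.arctan2(p[1],p[0]))-187.8+360,np.hypot(*p))
```

```text
t 43.23 tcp [ 508.5 -113.2  171.6] Xaz -82.0 Z [ 0.005  -0.0044 -1.    ] q [-0.27 -0.21  1.85 -0.    1.49  1.17] F [ 19.1 -18.   -7.1] gap 0.179
0.335926908326428 98.93749680916022
```

>>> apply_moves([
  [0.5, [0, 0, 0], [0, 0, 0]],
  [0.5, [0, 0, 0], [0, 0, 0]],
  [0.6, [0, 0, -0.01], [0, 0, 0]],
  [0.8, [0, 0, -0.06], [0, 0, 0]],
  [1, [0, 0, -0.09], [0, 0, 0]],
  [1, [0.1, -0.04, -0.14], [0, 0, 0]],
  [1, [0.15, -0.06, -0.14], [0, 0, 0]],
  [1, [0.2, -0.06, -0.14], [0, 0, 0]],
])

```text
time_s: 44.22
eef_pos: [585.8, -273.9, 309.5]
tool_rot: [-2.372, 2.059, -0.003]
ft_force: [0.4, 0.6, -0.1]
finger_gap: 1.004
```

Run:
```python
from h import *
(i,d,P),(i2,d2,P2)=both("10"); st()
for n,PP in(("top",P),("side",P2)):
    q=near(PP,(588,29.6),60); q=q[(q[:,2]>85)&(q[:,2]<120)]; print(n,'jar',cv2.minEnclosingCircle(q[:,:2].astype(np.float32)),len(q))
    q=near(PP,(735,-82),110); q=q[(q[:,2]>165)&(q[:,2]<190)]; print(n,'fun',cv2.minEnclosingCircle(q[:,:2].astype(np.float32)) if len(q) else 0)
cv2.imwrite("pics/v10.png",np.hstack([cv2.resize(i[70:330,50:340],None,fx=1.5,fy=1.5),cv2.resize(i2[155:255,240:330],None,fx=3.9,fy=3.9)])[...,::-1])
```

```text
t 44.33 tcp [ 585.6 -276.8  307.4] Xaz -82.14 Z [-1.1e-03 -3.0e-04 -1.0e+00] q [-0.48  0.05  1.39 -0.    1.7   0.95] F [ 0.3 -0.2 -0.3] gap 0.998
top jar ((588.0968627929688, 31.120723724365234), 31.18902587890625) 146
top fun ((735.5422973632812, -81.75714111328125), 75.02627563476562)
side jar ((588.2373046875, 29.71432876586914), 32.39388656616211) 224
side fun ((725.4810180664062, -84.31168365478516), 71.51435852050781)
```

View pics/v10.png

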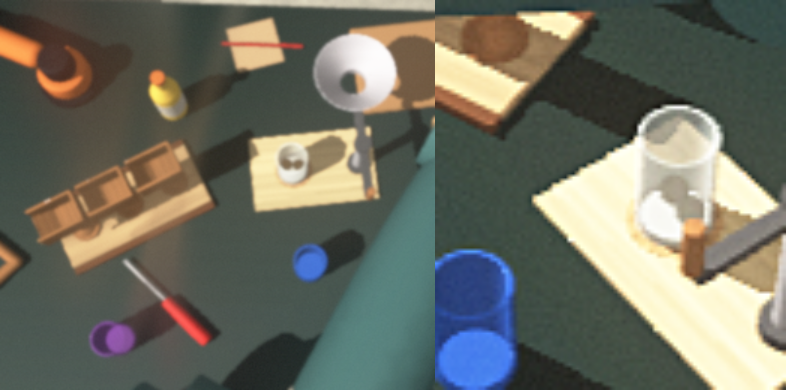

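```bash
python3 -c "
from h import *
st(); print(hand_in())"
```

```text
t 44.33 tcp [ 585.6 -276.8  307.4] Xaz -82.14 Z [-1.1e-03 -3.0e-04 -1.0e+00] q [-0.48  0.05  1.39 -0.    1.7   0.95] F [ 0.3 -0.2 -0.3] gap 0.998
the job is handed in; nothing more can be done
None
```

I finished the whole job and handed it in at about 44 s of the allowed 210 s. The hand-in gives no verdict.

**What I did:** I stood the clear jar on the round spot and swung the funnel over it until it pressed on its stop. I then poured the one cup that held balls (two of them) through the funnel and stood all three cups upright on the pale tray. Last, I swung the funnel back to its parked stop.

**Last checks (camera and state):**
- **Jar:** it stands about 0–2 mm from the spot's centre. The top view shows both balls inside.
- **Cups:** all three are upright on the tray. I saw none tip along the way.
- **Funnel:** in the top view its rim is within about 0.5 mm of the first parked measurement. The side view read about 10 mm different, but the arm was partly in the way of that view. I trust the top view and the roughly 18 N push I felt at the stop.
- **Bystanders:** the glue bottle and screwdriver look unmoved. The sanding block was hidden in the final picture, so I did not recheck it; the robot only passed over that area.
- **Jar knock:** the jar was in place each time I looked.

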